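# Load and clamp a frame rail in the end-boring jig

### The job

Load the loose wooden rail flat into the boring jig: gently press its long edge up against both steel dowels, then slide it along them and press its end flush against the drill guide block. Only when it is fully home, swing the cam lever round until the cam grips the rail firmly but without undue force, and leave it clamped there, with nothing else on the bench disturbed.

Things in the scene. Friction and masses are not known exactly. Their poses are not given: they have to be found in the camera images.
- rail: The loose workpiece: a planed wooden rail, 200 long (its x) x 60 wide (its y) x 22 mm thick (z), about 0.18 kg, lying flat on the bench. Origin at the centre of its underside. Both ends and both edges are alike, so it may go in either way round.
- jig: Plywood base of the jig, 310 (x) x 200 (y) x 18 mm thick, screwed to the bench, +x to the robot's left, +y towards the robot. Origin: centre of its underside; z up. The rail lies on its top, length along jig x; with an edge on both dowels its centre line is at jig y = -14 mm. All is hard, so feel for contact: push with 5 to 10 N; a dowel may take 30 N, the guide block 20 N.
- dowel_a: Upright steel dowel, 12 mm diameter, standing 30 mm above the jig's base, at jig x = -90, y = -50 mm. Origin at its foot on the base's top, on its axis.
- dowel_b: The second such dowel, at jig x = +44, y = -50 mm. Origin at its foot on the base's top, on its axis. The rail's edge goes against the jig +y side of both dowels.
- guide_foot: Aluminium foot, 30 (x) x 76 (y) x 36 mm, bolted on the base's +x end, that carries the drill guide block on rods. Origin: foot of its jig -x face, mid-width, at the base's top; axes as the jig's. The block (22 x 76 x 42 mm high, two bushes) stands ahead of it, locked at some setting: its flat inner face, facing jig -x, is 27 to 53 mm ahead of the origin. Not measured: feel for it with the rail.
- cam_block: Steel foot plate 40 x 40 x 3 mm of the cam clamp, on the base at the rail's jig +y side, carrying the wooden cam and lever. Origin on the pivot axis at the base's top; its place varies a few mm about jig x = 20, y = 43 mm. The rubber-faced cam: a disc of radius 24 mm, 10 mm off the pivot, 3.5 to 25 mm above the base; the pivot's nut ends 34 mm above the base.
- cam_lever (a joint): Angle of cam and lever about the upright pivot. 0 = open: the lever points 0.52 rad anticlockwise (from above) of jig +x and the cam about 12 mm clear of a home rail. It grows anticlockwise, to jig +y; the cam meets the rail at about 1.2 to 1.5 rad, then grips harder (end 1.8). Stays where left; 3 to 4 N at the lever's end moves it free, 8 N grips firmly, over 12 N is too much.
- lever_end (a point): Point on the lever's top face, 100 mm from the pivot, near its rounded free end. The lever is a straight wooden bar 18 mm wide, its top 24 mm and its underside 4.5 mm above the base's top, its rounded end 115 mm from the pivot.
- glue_bottle: Bystander: yellow glue bottle, 58 mm diameter, 185 mm high. Origin at the centre of its foot.
- try_square: Bystander: try square lying flat, wooden stock 110 x 22 x 18 mm with a 150 mm steel blade. Origin under the centre of the stock.
- offcut: Bystander: wooden offcut 90 x 45 x 45 mm. Origin at the centre of its underside.
- hammer: Bystander: hammer lying on the bench. Origin near its middle, at bench height.
Mind the look-alikes: they are no part of the job. What is shaped like the rail but blue, red or yellow is not meant.

How it is judged:
By the outcome, as a careful person would: the job done as asked, in the order asked, and still so for the second after the job is handed in, with the robot touching nothing.
It also fails if it takes over 72 s, if anything falls off the work surface, if the arm or the gripper's body presses on something with over 40 N, if the wrist force passes 120 N, or if a joint passes its speed limit or range.

### The arm

A 6-joint arm with a two-finger parallel gripper is mounted at the origin on the work surface. World frame = base frame: x ahead of the robot, y to its left, z up, the work surface at z = 0. Lengths are in m, angles in rad, forces in N, time in s.
With the tool pointing down it reaches from about 0.25 to 0.775 m from the base axis. Payload 4 kg.
Tool frame: the origin (TCP) lies between the finger pads; the fingertips stand 14 mm ahead of it and the grasp point (between the pads) lies 5 mm behind it (robot.tips_ahead is the distance from the TCP to the fingertips, in m); z points along the fingers, y is the direction in which the jaws open and shut (so a half turn about z gives the same grasp; the last joint's range is limited). The gripper opens to 94 mm and grips with 3 to 60 N. Pads are 16 mm wide; open, the fingers measure 119 mm over their backs; the gripper's body (75 mm by 177 mm) begins 78 mm behind the grasp point.
Start: joints at [-1.351, 0.087, 1.371, -0, 1.684, -0.103], TCP at [0.174, -0.522, 0.22] pointing down, gripper open.
Joint ranges: [-3.1, 3.1], [-0.76, 2.03], [0.27, 2.55], [-1.08, 4.22], [0.17, 2.65], [-2.57, 2.57]. Speed limits (rad/s): [2.79, 2.79, 3.14, 3.14, 3.14, 3.14].

### API

Orientations are given as [roll, pitch, yaw] about the fixed x, y, z axes, in that order (R = Rz(yaw) Ry(pitch) Rx(roll)).
In Python, from bench import robot, optics, job gives the robot as it stands.
- The arm moves only by the tool apply_moves, never from a script. Its argument "moves" is a list of rows, each a list of 3 entries, a list of its own where there are three numbers: the shift along the tool's x, y, z in cm, then the turn, a rotation vector about the tool's x, y, z in rad, then the opening, from 0 (shut) to 1 (fully open). In form: [[[tx, ty, tz], [rx, ry, rz], grip], ...]. A call has exactly 10 rows; each row is the pose to reach, as a shift and turn from the pose commanded when the call began, along the tool's axes at that moment; what a row does not reach only later rows make up. A row lasts 1/12 s, in which the tool goes at most 41.7 mm and 7.16 degrees, less where a joint would pass 70% of its speed; a pose out of reach is approached as far as the arm can. A call with a gripper value outside its range is refused whole. The fingers move at their own pace and stop on an object; the grip force is fixed at half the most. Time passes only in rows, so rows that repeat a pose let the fingers close, or fill a call up. It gives the time, the measured TCP pose, the force and the opening at its end, in the units of the state.
- robot.get_obs(): the state, without advancing time (a new reading comes with each control period).
- optics.snapshot(name): name is "scene" or "top" or "wrist"; returns the picture (384x512x3 uint8, red, green, blue); there is no depth.
- optics.get_calibration(name): a dict with "fx", "fy", "cx", "cy" (pixels), "k1" (the pictures are not rectified: a ray, as slopes to the right and down, at radius r is drawn at 1 + k1 r^2 times it, then the intrinsics apply), "rvec" (rotation vector, rad) and "tvec" (3), from world to camera coordinates, as OpenCV has them. Camera axes: x right, y down, z forward; pixel columns grow to the right and rows downward; lengths in m; the calibration is good to about 2 mm. A picture is of the moment at which its call begins: read the wrist's pose just before it. get_calibration takes no time and is no camera call; for the wrist camera it gives the pose at the moment of the call.
- job.close_job(): hands the job in, once; it reports no verdict.
The state is a dict: "time": time; "joint_positions": joint angles; "qvel": joint speeds; "joint_torque": joint torques, N m; "tool_pos": TCP position; "ee_rot": TCP orientation; "wrist_force": force on the tool from outside, world axes, zero at the start; "wrist_torque": the same for the moment, N m; "width": finger opening in m.
Only numpy, scipy, OpenCV 4.12 (cv2) and the standard library are available. Lean on these libraries where they do the work, as an engineer would, in place of code of your own. Each camera call takes 0.05 s, during which the arm holds its last target.

## Working session

There is one attempt and no reset: what is moved stays moved. The work goes in short steps, Python scripts to look and compute and a tool call to move; the robot and the scene stay as the last step left them, time stands still between calls to the robot, and variables do not carry over. Pictures are saved under pics/ and viewed, and the job is handed in when it is done.

Besides the shell and the picture viewer there is one more tool, called after "Request:" as name(argument=value, ...), one argument or row to a line, values as JSON. apply_moves: Moves the arm, as the interface text tells. Its arguments: {"type":"object","properties":{"moves":{"type":"array"}},"required":["moves"]}

```bash
ls; mkdir -p pics; python3 - <<'E'
from bench import robot, optics, job
import cv2
print(robot.get_obs())
for n in ("scene","top","wrist"):
    c=optics.get_calibration(n); print(n,c)
    im=optics.snapshot(n); cv2.imwrite(f"pics/{n}0.png",im[:,:,::-1])
E
```

```text
pics
{'time': 0.0, 'joint_positions': array([-1.35108719e+00,  8.79416583e-02,  1.37223401e+00, -1.89298666e-05,
        1.68359633e+00, -1.03124512e-01]), 'qvel': array([-0.00016879,  0.00105842, -0.00120722,  0.00057432,  0.00101485,
        0.00021579]), 'joint_torque': array([ 7.96606514e-05, -3.40183210e+01, -3.02424681e+01,  7.17113307e-02,
        3.28652398e-02, -1.66130549e-04]), 'tool_pos': array([ 0.17435434, -0.52108995,  0.21832171]), 'ee_rot': array([-3.13942296e+00, -2.05630641e-04,  3.22831314e-01]), 'wrist_force': array([-0.49542601, -0.03705958,  0.01242041]), 'wrist_torque': array([-0.03246012, -0.01708166,  0.01041793]), 'width': 0.09421436614201369}
scene {'fx': 372.7729786672258, 'fy': 372.7729786672258, 'cx': 259.3896299172614, 'cy': 186.66181784475722, 'k1': -0.08886068773667617, 'rvec': array([ 1.93854252,  1.70736677, -0.60207405]), 'tvec': array([ 0.02967992, -0.376081  ,  1.87070579])}
top {'fx': 451.79220301411146, 'fy': 451.79220301411146, 'cx': 253.45828636076394, 'cy': 189.8580647355085, 'k1': -0.11296421037157975, 'rvec': array([ 2.17587573, -2.11592391,  0.13729089]), 'tvec': array([-0.08009159,  0.54216674,  1.62072754])}
wrist {'fx': 275.6125146406287, 'fy': 275.6125146406287, 'cx': 257.06945507996534, 'cy': 188.77109875319434, 'k1': -0.022348854275306234, 'rvec': array([-2.39002022,  1.72052099,  0.20535799]), 'tvec': array([-0.54781994, -0.02462294,  0.38990327])}
```

View pics/scene0.png

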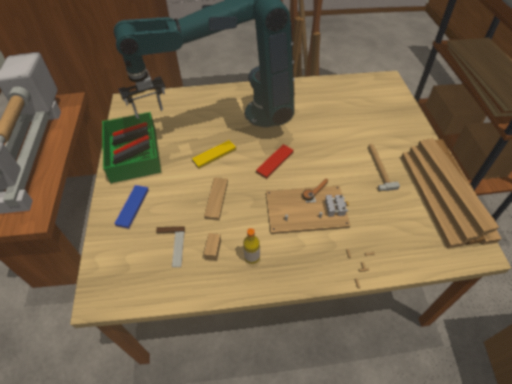

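View pics/top0.png

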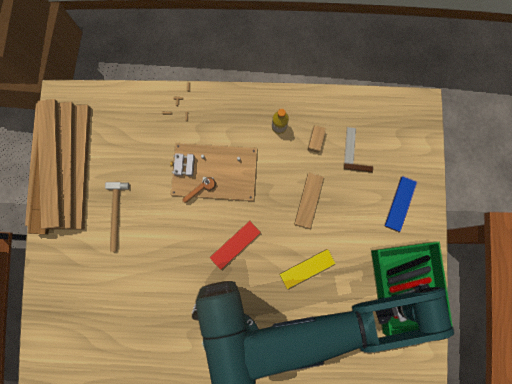

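View pics/wrist0.png

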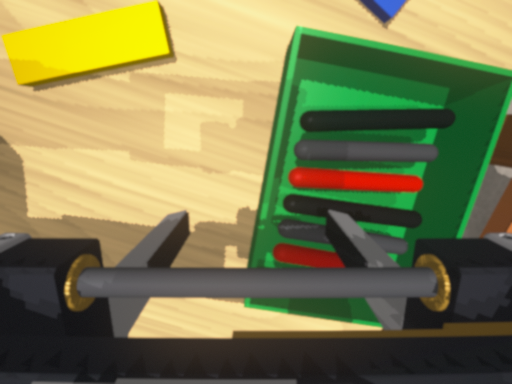

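The scene and top pictures agree on the layout. Things that could be taken for the rail, in top-view pixels:
- plain wooden rail (309,200)
- offcut (317,138), short and thick
- red (236,245), yellow (307,268) and blue (400,204) look-alikes
- lumber stack (60,165)

I choose (309,200), the only plain-wood piece with 200x60 proportions. Next I check it in a crop.

```bash
cat > h.py <<'E'
import numpy as np, cv2
from bench import robot, optics, job
def cam(n,c=None):
    c=c or optics.get_calibration(n)
    R,_=cv2.Rodrigues(np.array(c["rvec"])); return c,R,np.array(c["tvec"])
def ray(c,uv):
    R,_=cv2.Rodrigues(np.array(c["rvec"]));t=np.array(c["tvec"])
    K=np.array([[c["fx"],0,c["cx"]],[0,c["fy"],c["cy"]],[0,0,1]])
    p=cv2.undistortPoints(np.array(uv,float).reshape(-1,1,2),K,np.array([c["k1"],0,0,0,0])).reshape(-1,2)
    d=np.c_[p,np.ones(len(p))]@R
    return -R.T@t,d
def onz(c,uv,z):
    o,d=ray(c,uv); return o+d*((z-o[2])/d[:,2])[:,None]
def proj(c,P):
    K=np.array([[c["fx"],0,c["cx"]],[0,c["fy"],c["cy"]],[0,0,1]])
    return cv2.projectPoints(np.array(P,float).reshape(-1,1,3),np.array(c["rvec"]),np.array(c["tvec"]),K,np.array([c["k1"],0,0,0,0]))[0].reshape(-1,2)
def tri(c1,u1,c2,u2):
    o1,d1=ray(c1,u1);o2,d2=ray(c2,u2);out=[]
    for a,b in zip(d1,d2):
        s=np.linalg.lstsq(np.c_[a,-b],o2-o1,rcond=None)[0]
        p,q=o1+s[0]*a,o2+s[1]*b; out.append(np.r_[(p+q)/2,np.linalg.norm(p-q)])
    return np.array(out)
E
python3 - <<'E'
from h import *
im=cv2.imread("pics/top0.png")
cv2.imwrite("pics/c_rail.png",cv2.resize(im[160:240,270:350],None,fx=7,fy=7,interpolation=cv2.INTER_CUBIC))
cv2.imwrite("pics/c_jig.png",cv2.resize(im[135:210,162:267],None,fx=7,fy=7,interpolation=cv2.INTER_CUBIC))
c=optics.get_calibration("top")
print(onz(c,[[309,200],[317,138],[280,125]],0.02))
E
```

```text
[[ 0.51430793 -0.27116081  0.02      ]
 [ 0.75075324 -0.29901679  0.02      ]
 [ 0.79737764 -0.15824581  0.02      ]]
```

View pics/c_rail.png

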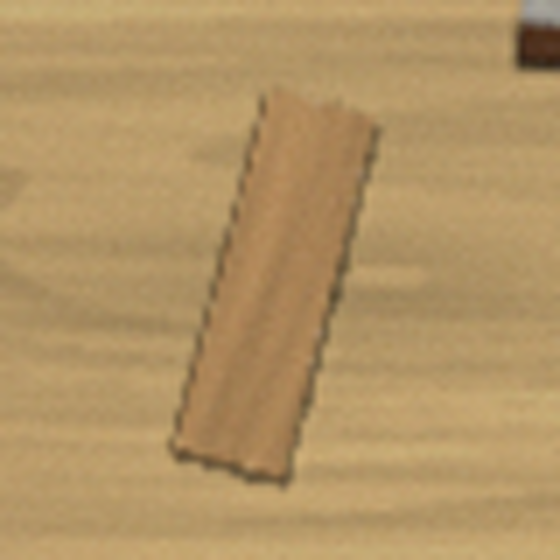

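View pics/c_jig.png

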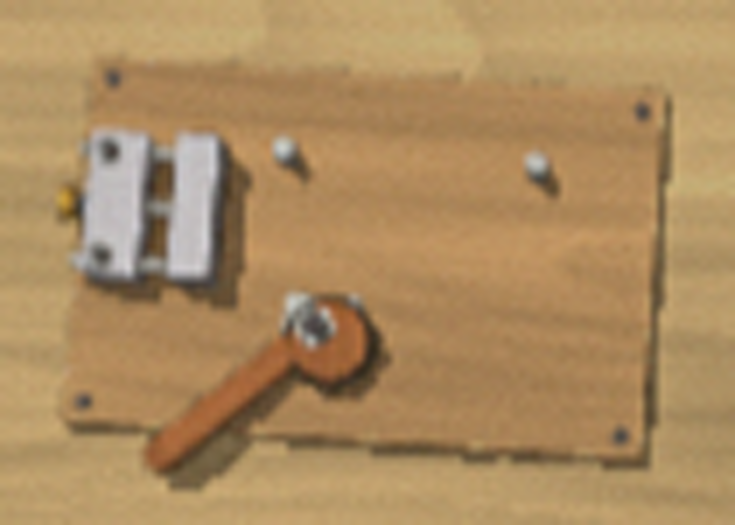

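The crops show a clean plain-wood rail with 200x60 proportions. They also show the jig: dowels near top-view px (203,156) and (239,159), the guide block inner face near px 193, the pivot near (206,182) and the lever end near (184,201). I now measure the rail and jig roughly, and work out where the wrist camera sits.

```bash
python3 - <<'E'
from h import *
from scipy.spatial.transform import Rotation as Ro
c=optics.get_calibration("top")
rail=np.array([[267,90],[378,125],[287,485],[175,452]])/7+[270,160]
P=onz(c,rail,0.022);print("rail",P.round(4), P.mean(0))
print([np.linalg.norm(P[i]-P[(i+1)%4]) for i in range(4)])
j=np.array([[92,62],[664,88],[645,458],[68,422]])/7+[162,135]
P=onz(c,j,0.018);print("jig",P.round(4),P.mean(0));print([np.linalg.norm(P[i]-P[(i+1)%4]) for i in range(4)])
d=np.array([[285,148],[536,160]])/7+[162,135]
print("dow",onz(c,d,0.048)); print("lever",onz(c,np.array([[160,455],[316,325]])/7+[162,135],0.042))
o=robot.get_obs(); w=optics.get_calibration("wrist"); R,_=cv2.Rodrigues(w["rvec"]); t=w["tvec"]
T=Ro.from_euler('xyz',o["ee_rot"]).as_matrix()
print("cam in tool",T.T@(-R.T@t-o["tool_pos"]), "\naxes\n",(R@T).round(3)); print("T",T.round(3))
E
```

```text
rail [[ 0.6157 -0.2666  0.022 ]
 [ 0.5985 -0.326   0.022 ]
 [ 0.4062 -0.2797  0.022 ]
 [ 0.422  -0.2207  0.022 ]] [ 0.51062012 -0.27322997  0.022     ]
[np.float64(0.06183150640107306), np.float64(0.19778666547044588), np.float64(0.061081413508209156), np.float64(0.1991269284311077)]
jig [[ 0.7145  0.2368  0.018 ]
 [ 0.7077 -0.0729  0.018 ]
 [ 0.5074 -0.0684  0.018 ]
 [ 0.5181  0.239   0.018 ]] [0.61191592 0.08363358 0.018     ]
[np.float64(0.30976642596437104), np.float64(0.20038855259198826), np.float64(0.30758224169497117), np.float64(0.19640942619550086)]
dow [[ 0.66317367  0.12587194  0.048     ]
 [ 0.66012094 -0.00683508  0.048     ]]
lever [[0.4991493  0.18497928 0.042     ]
 [0.57008412 0.10604589 0.042     ]]
cam in tool [ 0.06679806 -0.00132835 -0.1654609 ] 
axes
 [[-0.     1.    -0.   ]
 [-0.972 -0.    -0.233]
 [-0.233  0.     0.972]]
T [[ 0.948  0.317 -0.   ]
 [ 0.317 -0.948  0.002]
 [ 0.    -0.002 -1.   ]]
```

Request:
apply_moves(
  moves=[
    [[3,-1.8,0.5],[0,0,0.05],1],
    [[7,-4,1],[0,0,0.12],1],
    [[11,-6.3,2],[0,0,0.2],1],
    [[15,-8.6,3],[0,0,0.28],1],
    [[19,-11,4],[0,0,0.36],1],
    [[23,-13.3,5],[0,0,0.44],1],
    [[27,-15.6,6],[0,0,0.5],1],
    [[30,-17.4,7],[0,0,0.55],1],
    [[31.2,-18.1,7],[0,0,0.558],1],
    [[31.2,-18.1,7],[0,0,0.558],1],
  ],
)

```text
time: 0.98
tool_pos: [0.4155, -0.2448, 0.1474]
ee_rot: [-3.137, 0.002, -0.227]
wrist_force: [-0.1, 0.0, -0.4]
width: 0.094
```

```bash
cat > snap.py <<'E'
import sys,json
from h import *
n=sys.argv[1]; name=sys.argv[2]
o=robot.get_obs(); c=optics.get_calibration(n); im=optics.snapshot(n)
cv2.imwrite(f"pics/{name}.png",im[:,:,::-1])
json.dump({k:(np.array(v).tolist()) for k,v in c.items()},open(f"pics/{name}.json","w"))
print(o["time"],o["tool_pos"].round(4),o["ee_rot"].round(4),o["wrist_force"].round(2),o["width"])
E
python3 snap.py wrist w1; python3 snap.py top t1
```

```text
0.9833 [ 0.4155 -0.2448  0.1474] [-3.1365e+00  2.0000e-03 -2.2700e-01] [-0.07  0.   -0.4 ] 0.09397860958667142
1.0333 [ 0.414  -0.2477  0.1481] [-3.140e+00  2.300e-03 -2.284e-01] [-0.7  -0.73 -0.64] 0.09373798380574369
```

View pics/w1.png

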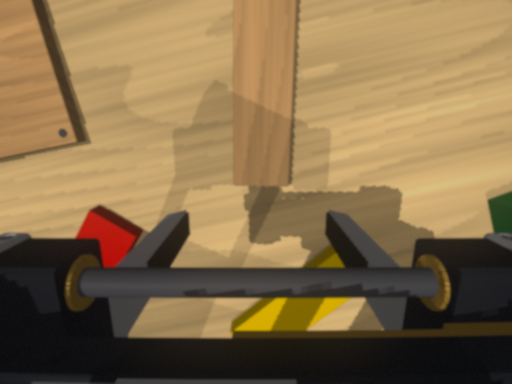

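The wrist view shows the rail almost aligned with the tool, at columns 235–298 with its near end at row 185. I'll fit its edges in a settled picture and triangulate against the top view.

```bash
python3 snap.py wrist w2; python3 - <<'E'
from h import *
import json
im=cv2.imread("pics/w2.png"); c=json.load(open("pics/w2.json"))
hsv=cv2.cvtColor(im,cv2.COLOR_BGR2HSV)
for u in (225,232,236,240,260,285,290,294,298,305): print(u,hsv[60,u],hsv[150,u],im[60,u])
for v in (175,180,184,186,188,192): print(v,im[v,262])
cv2.imwrite("pics/w2c.png",cv2.resize(im[0:220,200:340],None,fx=2.7,fy=2.7,interpolation=cv2.INTER_CUBIC))
E
```

```text
1.0833 [ 0.4132 -0.2497  0.1488] [ 3.1416e+00  1.6000e-03 -2.3120e-01] [ 0.48 -0.55  0.34] 0.09393751563594188
225 [ 19 114 195] [ 19 114 177] [108 162 195]
232 [ 16 129 174] [ 16 131 162] [ 86 132 174]
236 [ 16 132 184] [ 16 131 164] [ 89 139 184]
240 [ 16 131 191] [ 16 131 160] [ 93 146 191]
260 [ 16 132 180] [ 16 131 156] [ 87 137 180]
285 [ 16 129 174] [ 19 116 103] [ 86 133 174]
290 [ 18 115 131] [ 19 114 174] [ 72 108 131]
294 [ 18 113 180] [ 19 112 175] [100 149 180]
298 [ 19 116 181] [ 18 112 177] [ 99 150 181]
305 [ 19 115 180] [ 18 114 175] [ 99 150 180]
175 [ 74 116 153]
180 [ 76 117 153]
184 [ 70 108 137]
186 [ 59  88 108]
188 [ 56  83 101]
192 [ 56  84 103]
```

View pics/w2c.png

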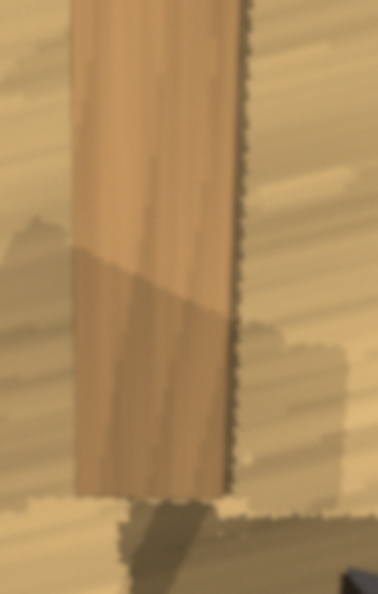

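```bash
cat > rail.py <<'E'
import sys,json
from h import *
name=sys.argv[1]; z=float(sys.argv[2])
im=cv2.imread(f"pics/{name}.png"); c=json.load(open(f"pics/{name}.json"))
hsv=cv2.cvtColor(cv2.GaussianBlur(im,(3,3),0),cv2.COLOR_BGR2HSV)
m=((hsv[...,0]<=17)&(hsv[...,0]>=13)&(hsv[...,1]>122)).astype(np.uint8)
m[200:]=0; m[:,:180]=0
m=cv2.morphologyEx(m,cv2.MORPH_OPEN,np.ones((3,3)))
n,l,s,_=cv2.connectedComponentsWithStats(m); k=1+np.argmax(s[1:,4]); m=(l==k); print(s[k])
rows=range(5,s[k][1]+s[k][3]-12,2)
L=[];Rr=[]
for v in rows:
    u=np.where(m[v])[0]; L.append([u.min()-.5,v]); Rr.append([u.max()+.5,v])
B=[]
for u in range(s[k][0]+10,s[k][0]+s[k][2]-20,2):
    v=np.where(m[:,u])[0]; B.append([u,v.max()+.5])
def fit(p):
    P=onz(c,p,z)[:,:2]; v=cv2.fitLine(P.astype(np.float32),cv2.DIST_HUBER,0,1e-4,1e-4).ravel(); d=v[:2]; 
    r=(P-v[2:])@np.array([-d[1],d[0]]); return d,v[2:],r.std()
(l,lp,ls),(r,rp,rs),(b,bp,bs)=fit(L),fit(Rr),fit(B)
print("angles",np.degrees(np.arctan(l[1]/l[0])),np.degrees(np.arctan(r[1]/r[0])),np.degrees(np.arctan2(b[1],b[0])),ls,rs,bs)
def X(a,ap,b,bp):
    s=np.linalg.solve(np.c_[a,-b],bp-ap); return ap+s[0]*a
A,B_=X(l,lp,b,bp),X(r,rp,b,bp); print("near corners",A,B_,np.linalg.norm(A-B_))
print("px",proj(c,[[*A,z],[*B_,z]]))
E
python3 rail.py w2 0.022
```

```text
[  226     0    64   185 10926]
angles -14.092466 -14.124628 76.737625 0.00031260693145233485 0.0003195571147497104 0.0004239833821866516
near corners [ 0.4224921  -0.21820764] [ 0.40878344 -0.27636984] 0.059755906
px [[227.73267889 183.50036881]
 [282.77161651 183.50213629]]
```

```bash
cat > rel.py <<'E'
import sys
from h import *
from scipy.spatial.transform import Rotation as Ro
# usage: x y z yaw -> shift cm / turn from measured pose
o=robot.get_obs(); p=o["tool_pos"]; T=Ro.from_euler('xyz',o["ee_rot"])
print("t",round(o["time"],2),"pos",p.round(4),"rot",o["ee_rot"].round(4),"F",o["wrist_force"].round(2),"w",round(o["width"],4))
if len(sys.argv)>1:
    x,y,z,yaw=map(float,sys.argv[1:5]); G=Ro.from_euler('xyz',[np.pi,0,yaw])
    print("shift cm",(T.inv().apply(np.array([x,y,z])-p)*100).round(2),"turn",(T.inv()*G).as_rotvec().round(4))
E
python3 - <<'E'
from h import *; import json
w=json.load(open("pics/w2.json")); t=optics.get_calibration("top")
print(tri(w,[[227.7,183.5],[282.8,183.5]],t,np.array([[175,452],[287,485]])/7.+[270,160]))
E
python3 rel.py 0.4787 -0.2631 0.017 -0.246
```

```text
[[ 0.42248366 -0.2195697   0.02587235  0.00218371]
 [ 0.40698284 -0.27847509  0.01664296  0.00381797]]
t 1.13 pos [ 0.4128 -0.2509  0.1493] rot [ 3.1409e+00  8.0000e-04 -2.3380e-01] F [0.1  0.15 0.03] w 0.0941
shift cm [ 6.7  -0.35 13.22] turn [0.0007 0.0008 0.0122]
```

The triangulated top of the rail averages 21 mm and the measured width is 59.8 mm, both in line with the text. I approach the grip point, 65 mm from the near end.

Request:
apply_moves(
  moves=[
    [[2.5,-0.1,2.5],[0,0,0.006],1],
    [[5,-0.25,5],[0,0,0.012],1],
    [[6.7,-0.35,8],[0,0,0.012],1],
    [[6.7,-0.35,9],[0,0,0.012],1],
    [[6.7,-0.35,10],[0,0,0.012],1],
    [[6.7,-0.35,11],[0,0,0.012],1],
    [[6.7,-0.35,12],[0,0,0.012],1],
    [[6.7,-0.35,12.8],[0,0,0.012],1],
    [[6.7,-0.35,13.2],[0,0,0.012],1],
    [[6.7,-0.35,13.2],[0,0,0.012],1],
  ],
)

```text
time: 1.97
tool_pos: [0.4782, -0.2631, 0.017]
ee_rot: [-3.141, 0.001, -0.248]
wrist_force: [-0.3, -0.2, -0.8]
width: 0.0938
```

Request:
apply_moves(
  moves=[
    [[0,0,0],[0,0,0],0.8],
    [[0,0,0],[0,0,0],0.7],
    [[0,0,0],[0,0,0],0.6],
    [[0,0,0],[0,0,0],0.5],
    [[0,0,0],[0,0,0],0.4],
    [[0,0,0],[0,0,0],0.4],
    [[0,0,0],[0,0,0],0.4],
    [[0,0,0],[0,0,0],0.4],
    [[0,0,0],[0,0,0],0.4],
    [[0,0,0],[0,0,0],0.4],
  ],
)

```text
time: 2.8
tool_pos: [0.4791, -0.2634, 0.0178]
ee_rot: [3.141, -0.001, -0.247]
wrist_force: [-0.6, 0.8, 2.3]
width: 0.0597
```

```bash
python3 rel.py; python3 snap.py wrist w3
```

```text
t 2.8 pos [ 0.4791 -0.2634  0.0178] rot [ 3.1412e+00 -6.0000e-04 -2.4710e-01] F [-0.58  0.75  2.35] w 0.0597
2.8 [ 0.4791 -0.2634  0.0178] [ 3.1412e+00 -6.0000e-04 -2.4710e-01] [-0.58  0.75  2.35] 0.05965428724249206
```

View pics/w3.png

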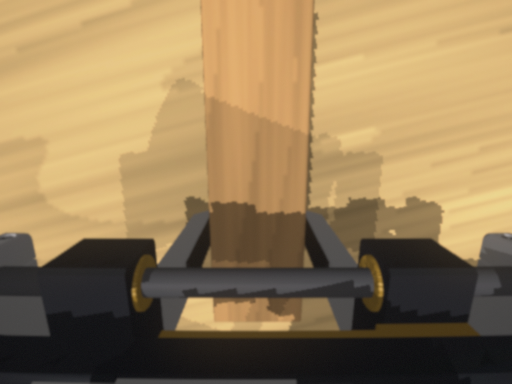

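The rail is held, with the jaws stopped at 59.7 mm and the rail centred between the fingers. I lift it and carry it to a viewpoint beside the jig.

Request:
apply_moves(
  moves=[
    [[0,0,-1],[0,0,0],0.4],
    [[0,0,-3],[0,0,0],0.4],
    [[0,0,-6],[0,0,0],0.4],
    [[0,-1,-9],[0,0,-0.08],0.4],
    [[0.3,-3,-11.5],[0,0,-0.19],0.4],
    [[0.6,-5.5,-13.2],[0,0,-0.3],0.4],
    [[0.9,-8,-13.2],[0,0,-0.42],0.4],
    [[1.2,-10.5,-13.2],[0,0,-0.54],0.4],
    [[1.5,-13,-13.2],[0,0,-0.66],0.4],
    [[1.8,-15.5,-13.2],[0,0,-0.78],0.4],
  ],
)

```text
time: 3.68
tool_pos: [0.5341, -0.116, 0.1494]
ee_rot: [-3.141, 0.001, 0.539]
wrist_force: [0.8, 0.4, -0.9]
width: 0.0596
```

```bash
python3 rel.py 0.5804 0.0037 0.15 1.548; python3 - <<'E'
from h import *
c=optics.get_calibration("top")
P=onz(c,np.array([[220,135],[213,280]])/7+[162,135],0.060)
o=np.array([0.6122,0.083]);e=np.array([0.0228,0.9997]);f=np.array([-0.9997,0.0228])
print([( (p[:2]-o)@e,(p[:2]-o)@f) for p in P])
P=onz(c,np.array([[148,132],[137,280]])/7+[162,135],0.054)
print([( (p[:2]-o)@e,(p[:2]-o)@f) for p in P])
P=onz(c,np.array([[316,322]])/7+[162,135],0.052)
print([( (p[:2]-o)@e,(p[:2]-o)@f) for p in P])
E
```

```text
t 3.68 pos [ 0.5341 -0.116   0.1494] rot [-3.1409e+00  7.0000e-04  5.3850e-01] F [ 0.77  0.41 -0.92] w 0.0596
shift cm [10.12 -7.9  -0.06] turn [-1.0000e-03  2.0000e-04 -1.0095e+00]
[(np.float64(0.07708767620216556), np.float64(-0.052798386069143416)), (np.float64(0.075263147678633), np.float64(0.024346794576612287))]
[(np.float64(0.11623564101939238), np.float64(-0.053890171900609594)), (np.float64(0.11612628088258833), np.float64(0.02531440664123594))]
[(np.float64(0.020990579247472607), np.float64(0.04256067422606119))]
```

Request:
apply_moves(
  moves=[
    [[1.2,-0.9,0],[0,0,-0.12],0.4],
    [[2.4,-1.8,0],[0,0,-0.24],0.4],
    [[3.6,-2.7,0],[0,0,-0.36],0.4],
    [[4.8,-3.7,0],[0,0,-0.48],0.4],
    [[6,-4.7,0],[0,0,-0.6],0.4],
    [[7.2,-5.7,0],[0,0,-0.72],0.4],
    [[8.4,-6.7,0],[0,0,-0.84],0.4],
    [[9.5,-7.5,0],[0,0,-0.95],0.4],
    [[10.1,-7.9,0],[0,0,-1.01],0.4],
    [[10.1,-7.9,0],[0,0,-1.01],0.4],
  ],
)

```text
time: 4.52
tool_pos: [0.5811, 0.0036, 0.149]
ee_rot: [-3.14, -0.001, 1.546]
wrist_force: [-0.2, -0.1, -2.0]
width: 0.0598
```

```bash
python3 snap.py top t2; python3 snap.py wrist w4
```

```text
4.5167 [0.5811 0.0036 0.149 ] [-3.1403e+00 -6.0000e-04  1.5458e+00] [-0.18 -0.13 -1.97] 0.0598249230764891
4.5667 [0.5808 0.0026 0.149 ] [-3.1402e+00  2.0000e-04  1.5427e+00] [-0.06 -0.36 -2.31] 0.05953921466797671
```

View pics/w4.png

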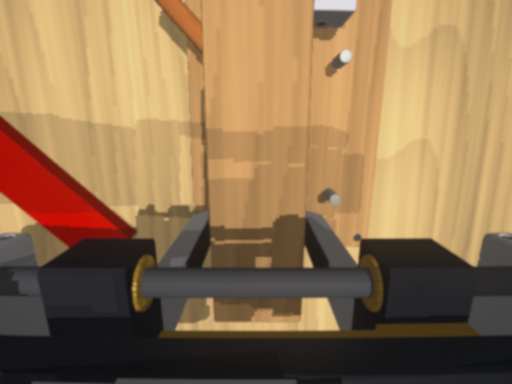

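The wrist picture shows dowel b with its top near (346,56), dowel a near (334,198), and the guide block's inner face near rows 10–25 at columns 315–352. I zoom in on these.

```bash
python3 - <<'E'
import cv2
im=cv2.imread("pics/w4.png")
cv2.imwrite("pics/w4a.png",cv2.resize(im[0:80,300:370],None,fx=7,fy=7,interpolation=cv2.INTER_CUBIC))
cv2.imwrite("pics/w4b.png",cv2.resize(im[175:215,300:370],None,fx=8,fy=8,interpolation=cv2.INTER_CUBIC))
E
```

```text
(no output)
```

View pics/w4a.png

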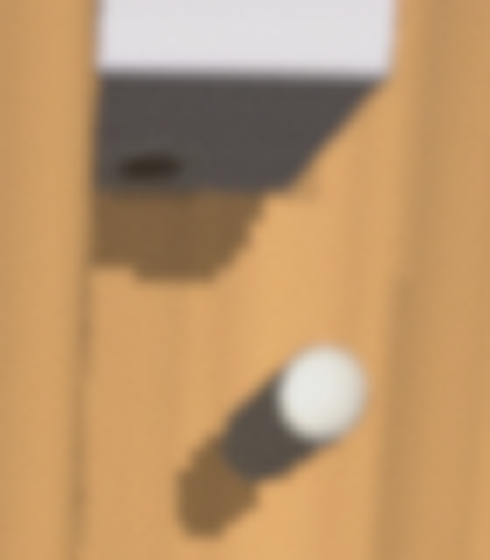

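View pics/w4b.png

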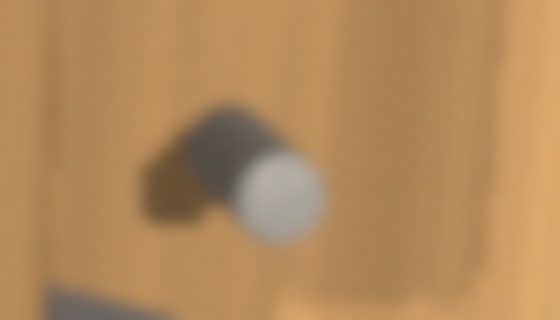

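```bash
python3 - <<'E'
from h import *; import json
w=json.load(open("pics/w4.json")); t=optics.get_calibration("top")
pt=np.array([[286,150],[537,163]])/7+[162,135]-.43
print("tri dowel tops",tri(w,[[345.6,55.7],[334.7,199]],t,pt).round(4))
D=onz(w,[[345.6,55.7],[334.7,199]],0.048); print(D, np.linalg.norm(D[0]-D[1]))
b,a=D[0,:2],D[1,:2]; e=(b-a)/np.linalg.norm(b-a); f=np.array([-e[1],e[0]])
o=(a+b)/2-e*(-0.023)+0.05*f; print("e",e,"yaw",np.arctan2(e[1],e[0]),"o",o)
for uv,z in (([[314,10],[355,10]],0.06),([[314,26.3],[340,26.3]],0.018)):
    for p in onz(w,uv,z): print("block",((p[:2]-o)@e).round(4),((p[:2]-o)@f).round(4))
json.dump(dict(o=o.tolist(),e=e.tolist()),open("jig.json","w"))
E
cat > jp.py <<'E'
# jig x y (m) -> world
import sys,json
from h import *
J=json.load(open("jig.json"));o=np.array(J["o"]);e=np.array(J["e"]);f=np.array([-e[1],e[0]])
def W(x,y): return o+x*e+y*f
def Jf(p): d=np.array(p)[:2]-o; return np.array([d@e,d@f])
YAW=float(np.arctan2(e[1],e[0]))
E
python3 -c "
from jp import *
p=W(-0.067,-0.009); print(p,YAW)"
```

```text
tri dowel tops [[ 0.6638  0.1276  0.0458  0.001 ]
 [ 0.6593 -0.006   0.0464  0.0023]]
[[ 0.66279222  0.12750759  0.048     ]
 [ 0.65763239 -0.00568328  0.048     ]] 0.13329077584746
e [0.03871111 0.99925044] yaw 1.5320755446835848 o [0.61114014 0.08583047]
block 0.0759 -0.0175
block 0.0765 -0.0516
block 0.0766 -0.0258
block 0.077 -0.0513
[0.61753975 0.01853229] 1.5320755446835848
```

Dowel tops triangulate to about 46 mm (expected 48) and the spacing is 133 mm (expected 134). Both views put the block face at jig x ≈ 76–77 mm. I lower the rail about 8 mm short of the block and about 6 mm off the dowels.

```bash
python3 -c "
from jp import *
p=W(-0.067,-0.008);print(p)"; python3 rel.py 0.61655 0.01857 0.0365 1.535
```

```text
[0.6165405 0.018571 ]
t 4.62 pos [0.5807 0.002  0.1491] rot [-3.1403e+00  5.0000e-04  1.5416e+00] F [-0.05 -0.2  -2.22] w 0.0596
shift cm [ 1.77  3.55 11.25] turn [-0.0013  0.0005  0.0066]
```

Request:
apply_moves(
  moves=[
    [[0.6,1.2,1],[0,0,0],0.4],
    [[1.2,2.4,2],[0,0,0.003],0.4],
    [[1.77,3.55,3.5],[0,0,0.006],0.4],
    [[1.77,3.55,4.8],[0,0,0.006],0.4],
    [[1.77,3.55,5.8],[0,0,0.006],0.4],
    [[1.77,3.55,6.5],[0,0,0.006],0.4],
    [[1.77,3.55,6.9],[0,0,0.006],0.4],
    [[1.77,3.55,6.9],[0,0,0.006],0.4],
    [[1.77,3.55,6.9],[0,0,0.006],0.4],
    [[1.77,3.55,6.9],[0,0,0.006],0.4],
  ],
)

```text
time: 5.45
tool_pos: [0.6175, 0.0185, 0.0816]
ee_rot: [3.14, 0.0, 1.537]
wrist_force: [0.4, 0.6, -2.3]
width: 0.0603
```

```bash
python3 snap.py wrist w5; python3 snap.py scene s5;python3 -c "
import cv2
im=cv2.imread('pics/s5.png');cv2.imwrite('pics/s5c.png',cv2.resize(im[150:260,240:370],None,fx=5,fy=5,interpolation=cv2.INTER_CUBIC))"
```

```text
5.45 [0.6175 0.0185 0.0816] [3.1397e+00 2.0000e-04 1.5365e+00] [ 0.4   0.64 -2.26] 0.06027727624199196
5.5 [0.6176 0.0185 0.0817] [3.1395e+00 2.0000e-04 1.5366e+00] [ 0.65 -0.6  -2.23] 0.0597132911632924
```

View pics/w5.png

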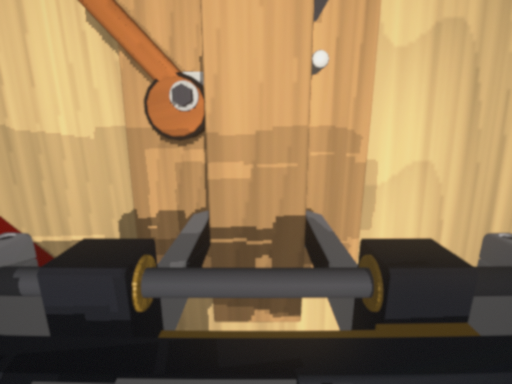

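View pics/s5c.png

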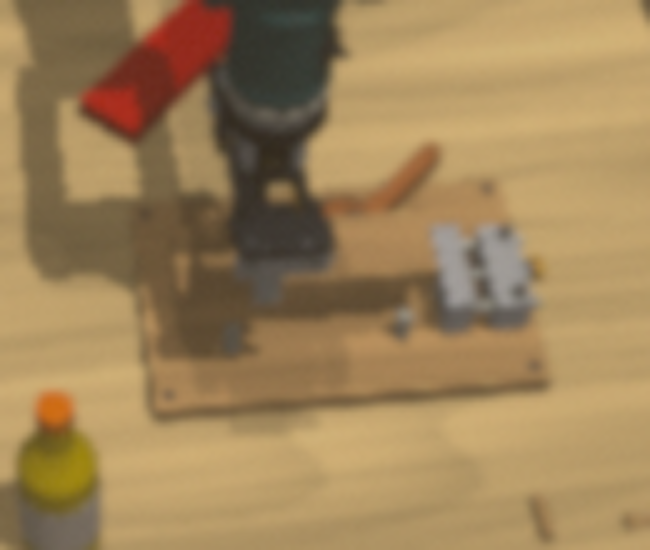

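The wrist view shows dowel b's top at (320,59), the pivot nut at (183,95), and the cam disc centred near (176,104) and open. I check the clearances against the rail edges.

```bash
python3 - <<'E'
from jp import *
w=json.load(open("pics/w5.json"))
print("dowel b",Jf(onz(w,[[320.5,58.5]],0.048)[0]))
print("nut",Jf(onz(w,[[183,95.5]],0.052)[0]))
print("cam c",Jf(onz(w,[[175.5,104.5]],0.043)[0]))
print("lever edges", Jf(onz(w,[[146,104]],0.043)[0]))
# rail edges at rail top now z= tcp-0.0178+0.022
z=0.0816-0.0178+0.022
for r in (60,150):
  print("rail edge L/R",[Jf(onz(w,[[u,r]],z)[0]).round(4) for u in (205,310)])
print("tool",Jf([0.6175,0.0185]),YAW)
E
python3 rel.py 0.6165 0.0185 0.0365 1.535
```

```text
dowel b [ 0.04359665 -0.050347  ]
nut [0.0190826  0.04216106]
cam c [0.01378055 0.05014576]
lever edges [0.01412923 0.07122754]
rail edge L/R [array([0.0345, 0.0206]), array([ 0.0347, -0.0366])]
rail edge L/R [array([-0.0143,  0.0224]), array([-0.014 , -0.0388])]
tool [-0.06703381 -0.00896153] 1.5320755446835848
t 5.55 pos [0.6177 0.0186 0.0816] rot [3.1396e+00 2.0000e-04 1.5366e+00] F [-0.05  0.05 -1.32] w 0.0599
shift cm [-0.01 -0.12  4.51] turn [0.002  0.0002 0.0016]
```

Clearances are about 6 mm to the dowels, 4–5 mm to the cam and 8 mm to the block, so I lower the rail.

Request:
apply_moves(
  moves=[
    [[0,0,0.7],[0,0,0],0.4],
    [[0,0,1.4],[0,0,0],0.4],
    [[0,0,2.1],[0,0,0],0.4],
    [[0,0,2.8],[0,0,0],0.4],
    [[0,0,3.4],[0,0,0],0.4],
    [[0,0,3.9],[0,0,0],0.4],
    [[0,0,4.2],[0,0,0],0.4],
    [[0,0,4.4],[0,0,0],0.4],
    [[0,0,4.5],[0,0,0],0.4],
    [[0,0,4.5],[0,0,0],0.4],
  ],
)

```text
time: 6.38
tool_pos: [0.6174, 0.0187, 0.0359]
ee_rot: [3.141, 0.0, 1.537]
wrist_force: [0.0, 0.3, -0.9]
width: 0.0599
```

```bash
python3 rel.py
```

```text
t 6.38 pos [0.6174 0.0187 0.0359] rot [3.1408 0.     1.5369] F [ 0.04  0.33 -0.94] w 0.0599
```

Request:
apply_moves(
  moves=[
    [[0,0,0],[0,0,0],0.7],
    [[0,0,0],[0,0,0],0.7],
    [[0,0,0],[0,0,0],0.7],
    [[0,0,0],[0,0,0],0.7],
    [[0,0.1,0],[0,0,0],0.7],
    [[0,0.2,0],[0,0,0],0.7],
    [[0,0.3,0],[0,0,0],0.7],
    [[0,0.4,0],[0,0,0],0.7],
    [[0,0.5,0],[0,0,0],0.7],
    [[0,0.5,0],[0,0,0],0.7],
  ],
)

```text
time: 7.22
tool_pos: [0.6217, 0.0185, 0.0354]
ee_rot: [-3.14, 0.0, 1.537]
wrist_force: [-2.5, -0.7, 2.7]
width: 0.0657
```

```bash
python3 snap.py wrist w6
```

```text
7.2167 [0.6217 0.0185 0.0354] [-3.1403e+00  3.0000e-04  1.5368e+00] [-2.52 -0.7   2.75] 0.06570275845685433
```

View pics/w6.png

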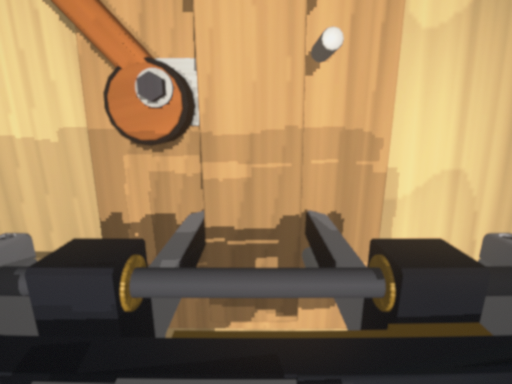

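The rail lies on the base and the finger has begun to push it. I continue gently towards the dowels.

Request:
apply_moves(
  moves=[
    [[0,0.05,0],[0,0,0],0.7],
    [[0,0.1,0],[0,0,0],0.7],
    [[0,0.15,0],[0,0,0],0.7],
    [[0,0.2,0],[0,0,0],0.7],
    [[0,0.25,0],[0,0,0],0.7],
    [[0,0.25,0],[0,0,0],0.7],
    [[0,0.25,0],[0,0,0],0.7],
    [[0,0.25,0],[0,0,0],0.7],
    [[0,0.25,0],[0,0,0],0.7],
    [[0,0.25,0],[0,0,0],0.7],
  ],
)

```text
time: 8.1
tool_pos: [0.6248, 0.0184, 0.0355]
ee_rot: [3.141, 0.0, 1.537]
wrist_force: [-1.3, -0.7, 1.5]
width: 0.0659
```

Request:
apply_moves(
  moves=[
    [[0,0.01,0],[0,0,0],0.7],
    [[0,0.03,0],[0,0,0],0.7],
    [[0,0.05,0],[0,0,0],0.7],
    [[0,0.05,0],[0,0,0],0.7],
    [[0,0.05,0],[0,0,0],0.7],
    [[0,0.05,0],[0,0,0],0.7],
    [[0,0.05,0],[0,0,0],0.7],
    [[0,0.05,0],[0,0,0],0.7],
    [[0,0.05,0],[0,0,0],0.7],
    [[0,0.05,0],[0,0,0],0.7],
  ],
)

```text
time: 8.93
tool_pos: [0.6251, 0.0184, 0.0355]
ee_rot: [-3.142, 0.0, 1.537]
wrist_force: [-3.2, -0.7, 2.3]
width: 0.0657
```

Request:
apply_moves(
  moves=[
    [[0,0.01,0],[0,0,0],0.7],
    [[0,0.03,0],[0,0,0],0.7],
    [[0,0.05,0],[0,0,0],0.7],
    [[0,0.05,0],[0,0,0],0.7],
    [[0,0.05,0],[0,0,0],0.7],
    [[0,0.05,0],[0,0,0],0.7],
    [[0,0.05,0],[0,0,0],0.7],
    [[0,0.05,0],[0,0,0],0.7],
    [[0,0.05,0],[0,0,0],0.7],
    [[0,0.05,0],[0,0,0],0.7],
  ],
)

```text
time: 9.77
tool_pos: [0.6256, 0.0185, 0.0354]
ee_rot: [-3.141, 0.0, 1.537]
wrist_force: [-3.3, -1.0, 3.8]
width: 0.0658
```

```bash
python3 snap.py wrist w7;python3 -c "
import cv2
im=cv2.imread('pics/w7.png');cv2.imwrite('pics/w7c.png',cv2.resize(im[0:230,180:350],None,fx=2.5,fy=2.5,interpolation=cv2.INTER_CUBIC))"
```

```text
9.7667 [0.6256 0.0185 0.0354] [-3.1414e+00  1.0000e-04  1.5368e+00] [-3.35 -1.    3.81] 0.06579532354529223
```

View pics/w7c.png

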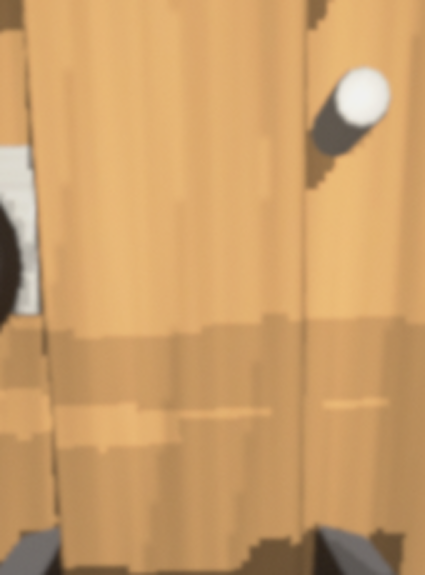

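```bash
cat > edges.py <<'E'
import sys
from jp import *
n=sys.argv[1]; w=json.load(open(f"pics/{n}.json")); im=cv2.imread(f"pics/{n}.png")
g=cv2.GaussianBlur(cv2.cvtColor(im,cv2.COLOR_BGR2GRAY),(3,3),0).astype(float)
def edge(u0,u1,rows,sign=None):
    P=[]
    for r in rows:
        s=np.abs(g[r,u0+1:u1+1]-g[r,u0-1:u1-1]) ; k=np.argmax(s); P.append([u0+k,r])
    return np.array(P,float)
for (u0,u1) in eval(sys.argv[2]):
    P=edge(u0,u1,range(int(sys.argv[3]),int(sys.argv[4]),2)); Q=np.array([Jf(p) for p in onz(w,P,0.040)])
    v=cv2.fitLine(Q.astype(np.float32),cv2.DIST_HUBER,0,1e-4,1e-4).ravel()
    a=np.degrees(np.arctan(v[1]/v[0])); y=lambda x: v[3]+(x-v[2])*v[1]/v[0]
    print("edge deg",a.round(2),"y at x=-90,-24,44:",[round(float(y(x))*1e3,1) for x in(-.09,-.024,.044)], "px med",np.median(P[:,0]))
E
python3 edges.py w7 "[(188,206),(296,306)]" 5 125
python3 -c "
from jp import *
w=json.load(open('pics/w7.json'));print(Jf(onz(w,[[180+362/2.5,97/2.5]],0.048)[0]))"
```

```text
edge deg -2.1 y at x=-90,-24,44: [24.3, 21.9, 19.4] px med 192.0
edge deg 3.65 y at x=-90,-24,44: [-47.7, -43.5, -39.2] px med 302.0
[ 0.04340829 -0.05014674]
```

```bash
python3 - <<'E'
from jp import *
w=json.load(open('pics/w7.json'))
for name,pts in (("R",[[305.5,20],[305,150],[304,300],[302,450]]),("L",[[25,20],[35,150],[42.5,320],[55,480]])):
    for p in pts:
        print(name,(Jf(onz(w,[[180+p[0]/2.5-.3,p[1]/2.5-.3]],0.040)[0])*1e3).round(1))
E
```

```text
R [ 60.5 -39.1]
R [ 35.1 -40. ]
R [  3.4 -41. ]
R [-31.4 -41.9]
L [60.3 19.7]
L [34.8 18.7]
L [-1.4 18.6]
L [-39.   17.3]
```

The rail touches dowel a but stands about 1.7° open at dowel b, a gap of roughly 4 mm. I move the finger towards the middle of the rail and push again.

Request:
apply_moves(
  moves=[
    [[0,-0.15,0],[0,0,0],0.7],
    [[0,-0.35,0],[0,0,0],0.7],
    [[0.3,-0.35,0],[0,0,0],0.7],
    [[1,-0.35,0],[0,0,0],0.7],
    [[1.8,-0.33,0],[0,0,0],0.7],
    [[2.6,-0.3,0],[0,0,0],0.7],
    [[3.2,-0.28,0],[0,0,0],0.7],
    [[3.4,-0.25,0],[0,0,0],0.7],
    [[3.4,-0.2,0],[0,0,0],0.7],
    [[3.4,-0.2,0],[0,0,0],0.7],
  ],
)

```text
time: 10.65
tool_pos: [0.6249, 0.0527, 0.0354]
ee_rot: [3.141, 0.0, 1.537]
wrist_force: [0.1, 0.2, -0.5]
width: 0.0657
```

Request:
apply_moves(
  moves=[
    [[0,0.05,0],[0,0,0],0.7],
    [[0,0.1,0],[0,0,0],0.7],
    [[0,0.15,0],[0,0,0],0.7],
    [[0,0.2,0],[0,0,0],0.7],
    [[0,0.22,0],[0,0,0],0.7],
    [[0,0.24,0],[0,0,0],0.7],
    [[0,0.26,0],[0,0,0],0.7],
    [[0,0.28,0],[0,0,0],0.7],
    [[0,0.3,0],[0,0,0],0.7],
    [[0,0.3,0],[0,0,0],0.7],
  ],
)

```text
time: 11.48
tool_pos: [0.6267, 0.0528, 0.0353]
ee_rot: [-3.139, -0.0, 1.537]
wrist_force: [-6.0, 1.2, 2.6]
width: 0.0661
```

```bash
python3 snap.py wrist w8; python3 -c "
from jp import *
print(Jf(robot.get_obs()['tool_pos'])*1e3)"
```

```text
11.4833 [0.6267 0.0528 0.0353] [-3.1389e+00 -4.0000e-04  1.5369e+00] [-6.01  1.19  2.58] 0.0660522763044399
[-32.47443777 -16.8214658 ]
```

View pics/w8.png

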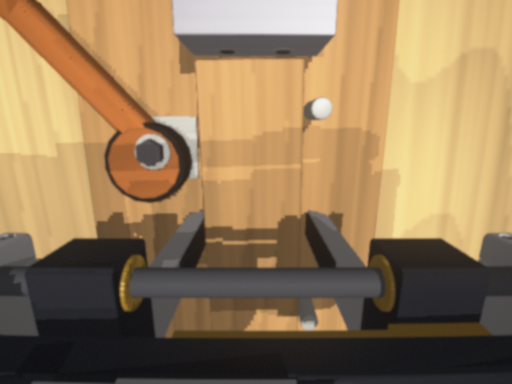

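```bash
python3 -c "
import cv2
im=cv2.imread('pics/w8.png');cv2.imwrite('pics/w8c.png',cv2.resize(im[30:230,180:345],None,fx=3,fy=3,interpolation=cv2.INTER_CUBIC))"
```

```text
(no output)
```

View pics/w8c.png

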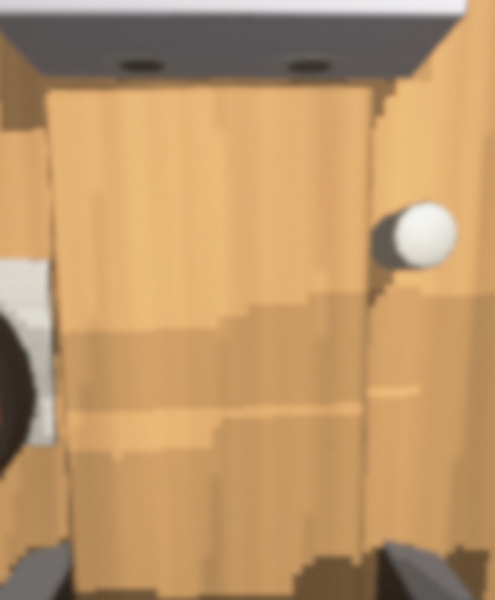

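```bash
python3 - <<'E'
from jp import *
w=json.load(open('pics/w8.json'))
for name,pts in (("R",[[371,95],[369,230],[365,400],[361,540]]),("L",[[47,95],[53,250],[64,400],[73,540]]),("end",[[60,90],[200,88],[360,86]])):
    for p in pts:
        print(name,(Jf(onz(w,[[180+p[0]/3-.33,30+p[1]/3-.33]],0.040)[0])*1e3).round(1))
print("block",[(Jf(onz(w,[[u,30+15/3-.33]],0.060)[0])*1e3).round(1) for u in (190,320)])
E
```

```text
R [ 68.5 -40.6]
R [ 44.9 -41.2]
R [ 12.9 -41.8]
R [-15.7 -42.2]
L [68.3 18. ]
L [41.1 18.1]
L [12.6 17.2]
L [-16.1  16.5]
end [69.1 15.6]
end [69.5 -9.7]
end [ 70.  -38.6]
block [array([75.9, 15.8]), array([ 76.1, -44.9])]
```

At the edge fit dowel b still seems about 2–3 mm clear (0.75° open). I push on in small steps and watch the force.

Request:
apply_moves(
  moves=[
    [[0,0.02,0],[0,0,0],0.7],
    [[0,0.04,0],[0,0,0],0.7],
    [[0,0.05,0],[0,0,0],0.7],
    [[0,0.05,0],[0,0,0],0.7],
    [[0,0.05,0],[0,0,0],0.7],
    [[0,0.05,0],[0,0,0],0.7],
    [[0,0.05,0],[0,0,0],0.7],
    [[0,0.05,0],[0,0,0],0.7],
    [[0,0.05,0],[0,0,0],0.7],
    [[0,0.05,0],[0,0,0],0.7],
  ],
)

```text
time: 12.37
tool_pos: [0.6269, 0.0529, 0.0353]
ee_rot: [-3.138, -0.001, 1.537]
wrist_force: [-6.0, 0.7, 2.6]
width: 0.0659
```

```bash
python3 snap.py wrist w9; python3 -c "
import cv2
im=cv2.imread('pics/w9.png');cv2.imwrite('pics/w9c.png',cv2.resize(im[30:230,180:345],None,fx=3,fy=3,interpolation=cv2.INTER_CUBIC))
from jp import *
o=robot.get_obs();print(Jf(o['tool_pos'])*1e3,o['wrist_torque'])"
```

```text
12.3667 [0.6269 0.0529 0.0353] [-3.1383e+00 -6.0000e-04  1.5370e+00] [-5.99  0.71  2.57] 0.06591274675721806
[-32.31687513 -17.01388449] [0.17007937 1.17288438 0.03512164]
```

View pics/w9c.png

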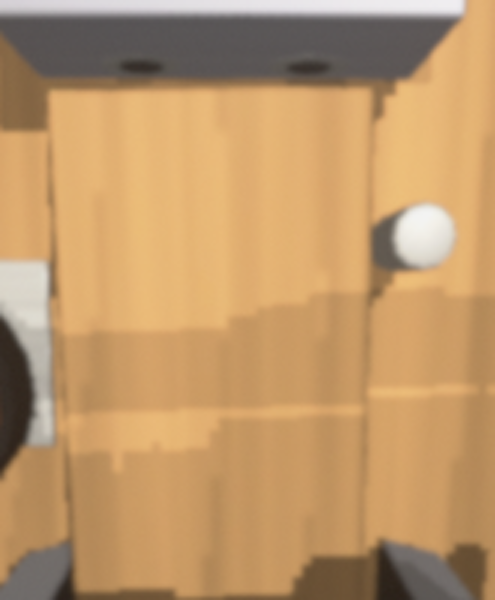

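Request:
apply_moves(
  moves=[
    [[0,0.0,-0.03],[0,0,0],0.7],
    [[0,0.02,-0.05],[0,0,0],0.7],
    [[0,0.04,-0.05],[0,0,0],0.7],
    [[0,0.06,-0.05],[0,0,0],0.7],
    [[0,0.06,-0.05],[0,0,0],0.7],
    [[0,0.06,-0.05],[0,0,0],0.7],
    [[0,0.06,-0.05],[0,0,0],0.7],
    [[0,0.06,-0.05],[0,0,0],0.7],
    [[0,0.06,-0.05],[0,0,0],0.7],
    [[0,0.06,-0.05],[0,0,0],0.7],
  ],
)

```text
time: 13.25
tool_pos: [0.6279, 0.053, 0.0354]
ee_rot: [-3.139, -0.001, 1.537]
wrist_force: [-4.2, 2.1, 1.3]
width: 0.0661
```

```bash
python3 snap.py wrist w10; python3 -c "
import cv2
im=cv2.imread('pics/w10.png');cv2.imwrite('pics/w10c.png',cv2.resize(im[30:230,180:345],None,fx=3,fy=3,interpolation=cv2.INTER_CUBIC))
from jp import *
o=robot.get_obs();print(Jf(o['tool_pos'])*1e3,o['wrist_torque'])"
```

```text
13.25 [0.6279 0.053  0.0354] [-3.1389e+00 -9.0000e-04  1.5368e+00] [-4.24  2.11  1.28] 0.06614569304298228
[-32.16821837 -17.9597257 ] [ 0.31415524  0.92356567 -0.08976642]
```

View pics/w10c.png

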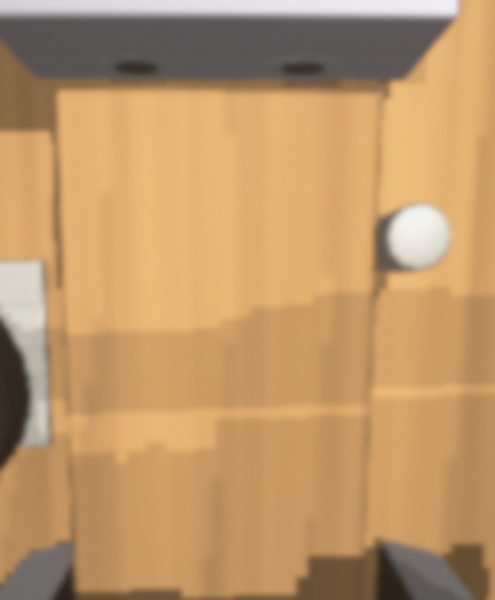

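It rotated closed, and the dowel b gap is now about 0.5 mm. I continue until the force climbs.

Request:
apply_moves(
  moves=[
    [[0,0.01,-0.02],[0,0,0],0.7],
    [[0,0.03,-0.04],[0,0,0],0.7],
    [[0,0.05,-0.04],[0,0,0],0.7],
    [[0,0.05,-0.04],[0,0,0],0.7],
    [[0,0.05,-0.04],[0,0,0],0.7],
    [[0,0.05,-0.04],[0,0,0],0.7],
    [[0,0.05,-0.04],[0,0,0],0.7],
    [[0,0.05,-0.04],[0,0,0],0.7],
    [[0,0.05,-0.04],[0,0,0],0.7],
    [[0,0.05,-0.04],[0,0,0],0.7],
  ],
)

```text
time: 14.13
tool_pos: [0.6279, 0.053, 0.0353]
ee_rot: [-3.138, -0.001, 1.537]
wrist_force: [-5.3, 2.9, -0.2]
width: 0.0655
```

Request:
apply_moves(
  moves=[
    [[0,0.01,0],[0,0,0],0.7],
    [[0,0.03,0],[0,0,0],0.7],
    [[0,0.03,0],[0,0,0],0.7],
    [[0,0.03,0],[0,0,0],0.7],
    [[0,0.03,0],[0,0,0],0.7],
    [[0,0.03,0],[0,0,0],0.7],
    [[0,0.03,0],[0,0,0],0.7],
    [[0,0.03,0],[0,0,0],0.7],
    [[0,0.03,0],[0,0,0],0.7],
    [[0,0.03,0],[0,0,0],0.7],
  ],
)

```text
time: 14.97
tool_pos: [0.6279, 0.0529, 0.0353]
ee_rot: [-3.137, -0.001, 1.537]
wrist_force: [-6.0, 1.9, 0.7]
width: 0.0657
```

```bash
python3 snap.py wrist w11; python3 -c "
import cv2
im=cv2.imread('pics/w11.png');cv2.imwrite('pics/w11c.png',cv2.resize(im[30:230,180:345],None,fx=3,fy=3,interpolation=cv2.INTER_CUBIC))
from jp import *
o=robot.get_obs();print(Jf(o['tool_pos'])*1e3,o['wrist_torque'])"
```

```text
14.9667 [0.6279 0.0529 0.0353] [-3.1369e+00 -8.0000e-04  1.5368e+00] [-6.    1.94  0.68] 0.0656758185709435
[-32.20050465 -18.02604486] [ 0.35283724  1.16025434 -0.07494578]
```

View pics/w11c.png

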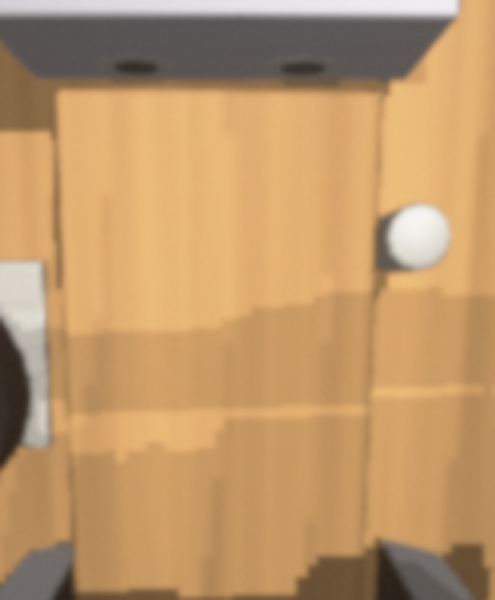

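```bash
python3 - <<'E'
from jp import *
w=json.load(open('pics/w11.json'))
for name,pts in (("R",[[383,95],[378,230],[369,400],[363,540]]),("L",[[56,95],[60,250],[67,400],[74,540]]),("end",[[70,90],[200,90],[370,90]])):
    for p in pts:
        print(name,(Jf(onz(w,[[180+p[0]/3-.33,30+p[1]/3-.33]],0.040)[0])*1e3).round(1))
print("block",[(Jf(onz(w,[[180+x/3-.33,30+15/3-.33]],0.060)[0])*1e3).round(1) for x in (20,400)])
print("dowel",(Jf(onz(w,[[180+417/3-.33,30+237/3-.33]],0.048)[0])*1e3).round(1))
E
```

```text
R [ 68.8 -44. ]
R [ 45.2 -44.1]
R [ 13.2 -43.8]
R [-15.4 -43.8]
L [68.6 15.2]
L [41.4 15.6]
L [12.9 15.4]
L [-15.8  15.1]
end [69.4 12.6]
end [ 69.5 -10.9]
end [ 69.6 -41.6]
block [array([76.2, 16.3]), array([ 76.3, -42.9])]
dowel [ 43.6 -49.8]
```

Both edges now read parallel, at jig y −44.0 and +15.3 mm, and 0.8 mm more command raised the force without any motion, so the rail is on both dowels. The gap to the block is about 6.7 mm. I grip the rail lightly biased to the dowels, then slide it along.

Request:
apply_moves(
  moves=[
    [[0,-0.2,0],[0,0,0],0.7],
    [[0,-0.4,0],[0,0,0],0.7],
    [[0,-0.48,0],[0,0,0],0.7],
    [[0,-0.48,0],[0,0,0],0.7],
    [[0,-0.48,0],[0,0,0],0.6],
    [[0,-0.48,0],[0,0,0],0.5],
    [[0,-0.48,0],[0,0,0],0.4],
    [[0,-0.48,0],[0,0,0],0.4],
    [[0,-0.48,0],[0,0,0],0.4],
    [[0,-0.48,0],[0,0,0],0.4],
  ],
)

```text
time: 15.85
tool_pos: [0.6248, 0.0522, 0.0368]
ee_rot: [-3.142, 0.001, 1.537]
wrist_force: [-3.3, -0.4, 4.2]
width: 0.0599
```

```bash
python3 snap.py wrist w12; python3 -c "
import cv2
im=cv2.imread('pics/w12.png');cv2.imwrite('pics/w12c.png',cv2.resize(im[30:230,180:345],None,fx=3,fy=3,interpolation=cv2.INTER_CUBIC))
from jp import *
o=robot.get_obs();print(Jf(o['tool_pos'])*1e3,o['wrist_torque'])"
```

```text
15.85 [0.6248 0.0522 0.0368] [-3.1415e+00  5.0000e-04  1.5367e+00] [-3.28 -0.35  4.21] 0.059896174780332004
[-33.02191599 -14.9806329 ] [-0.18558501  0.70824744 -0.06855562]
```

View pics/w12c.png

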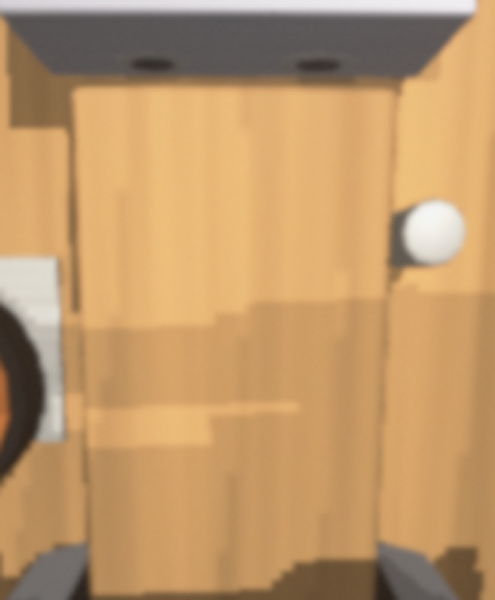

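```bash
python3 - <<'E'
from jp import *
w=json.load(open('pics/w12.json'))
for name,pts in (("R",[[397,95],[392,230],[385,400],[378,540]]),("L",[[74,95],[79,250],[85,400],[89,540]]),("end",[[90,89],[200,88],[380,90]])):
    print(name,[(Jf(onz(w,[[180+p[0]/3-.33,30+p[1]/3-.33]],0.040)[0])*1e3).round(1).tolist() for p in pts])
print("dowel",(Jf(onz(w,[[180+432/3-.33,30+233/3-.33]],0.048)[0])*1e3).round(1))
E
```

```text
R [[68.3, -43.8], [44.5, -44.0], [12.2, -44.2], [-16.8, -44.1]]
L [[68.0, 15.2], [40.6, 15.2], [11.9, 15.1], [-17.0, 15.4]]
end [[69.0, 12.2], [69.2, -7.8], [69.1, -40.7]]
dowel [ 43.6 -49.7]
```

The rail stays parallel and on the dowels at about 3 N. I slide it along +x towards the block.

Request:
apply_moves(
  moves=[
    [[0.03,0,-0.05],[0,0,0],0.4],
    [[0.1,0,-0.1],[0,0,0],0.4],
    [[0.18,0,-0.1],[0,0,0],0.4],
    [[0.26,0,-0.1],[0,0,0],0.4],
    [[0.34,0,-0.1],[0,0,0],0.4],
    [[0.42,0,-0.1],[0,0,0],0.4],
    [[0.48,0,-0.1],[0,0,0],0.4],
    [[0.52,0,-0.1],[0,0,0],0.4],
    [[0.55,0,-0.1],[0,0,0],0.4],
    [[0.55,0,-0.1],[0,0,0],0.4],
  ],
)

```text
time: 16.73
tool_pos: [0.625, 0.0584, 0.0371]
ee_rot: [-3.141, -0.0, 1.537]
wrist_force: [0.3, -0.4, -1.3]
width: 0.0599
```

Request:
apply_moves(
  moves=[
    [[0.01,0,0],[0,0,0],0.4],
    [[0.03,0,0],[0,0,0],0.4],
    [[0.05,0,0],[0,0,0],0.4],
    [[0.07,0,0],[0,0,0],0.4],
    [[0.08,0,0],[0,0,0],0.4],
    [[0.08,0,0],[0,0,0],0.4],
    [[0.08,0,0],[0,0,0],0.4],
    [[0.08,0,0],[0,0,0],0.4],
    [[0.08,0,0],[0,0,0],0.4],
    [[0.08,0,0],[0,0,0],0.4],
  ],
)

```text
time: 17.57
tool_pos: [0.6251, 0.0584, 0.0374]
ee_rot: [-3.142, 0.001, 1.537]
wrist_force: [-0.4, -2.9, -1.5]
width: 0.0596
```

Request:
apply_moves(
  moves=[
    [[0.02,0.03,0],[0,0,0],0.4],
    [[0.05,0.06,0],[0,0,0],0.4],
    [[0.08,0.1,0],[0,0,0],0.4],
    [[0.1,0.1,0],[0,0,0],0.4],
    [[0.1,0.1,0],[0,0,0],0.4],
    [[0.1,0.1,0],[0,0,0],0.4],
    [[0.1,0.1,0],[0,0,0],0.4],
    [[0.1,0.1,0],[0,0,0],0.4],
    [[0.1,0.1,0],[0,0,0],0.4],
    [[0.1,0.1,0],[0,0,0],0.4],
  ],
)

```text
time: 18.4
tool_pos: [0.6251, 0.0584, 0.0374]
ee_rot: [-3.139, 0.002, 1.537]
wrist_force: [-3.3, -6.2, -0.2]
width: 0.0596
```

```bash
python3 snap.py wrist w13; python3 -c "
import cv2
im=cv2.imread('pics/w13.png');cv2.imwrite('pics/w13c.png',cv2.resize(im[30:230,180:345],None,fx=3,fy=3,interpolation=cv2.INTER_CUBIC))
from jp import *
o=robot.get_obs();print(Jf(o['tool_pos'])*1e3,o['wrist_torque'])"
```

```text
18.4 [0.6251 0.0584 0.0374] [-3.1391e+00  2.5000e-03  1.5365e+00] [-3.33 -6.21 -0.17] 0.05964571764331738
[-26.80252681 -15.03347441] [-0.97827627  0.58897597 -0.01330781]
```

View pics/w13c.png

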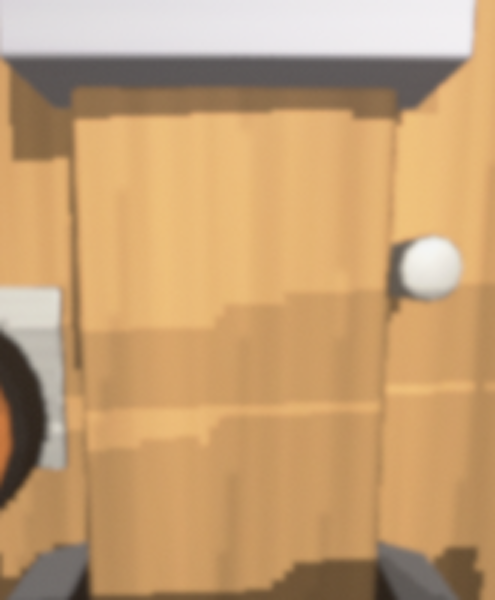

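The rail is home. The tool stopped dead while Fx rose to −3.3 N (dowels) and Fy to −6.2 N (block), and the picture shows its end under the block's shadow line with the right edge on dowel b. I release it and look again.

Request:
apply_moves(
  moves=[
    [[0,0,0],[0,0,0],0.5],
    [[0,0,0],[0,0,0],0.66],
    [[0,0,0],[0,0,0],0.72],
    [[0,0,0],[0,0,0],0.72],
    [[0,0,0],[0,0,0],0.72],
    [[0,0,0],[0,0,0],0.72],
    [[0,-0.1,0],[0,0,0],0.72],
    [[0,-0.2,0],[0,0,0],0.72],
    [[0,-0.2,0],[0,0,0],0.72],
    [[0,-0.2,0],[0,0,0],0.72],
  ],
)

```text
time: 19.28
tool_pos: [0.6241, 0.0599, 0.0374]
ee_rot: [3.141, -0.0, 1.537]
wrist_force: [0.1, -0.0, -1.2]
width: 0.0676
```

```bash
python3 snap.py wrist w14; python3 -c "
import cv2
im=cv2.imread('pics/w14.png');cv2.imwrite('pics/w14c.png',cv2.resize(im[30:230,180:345],None,fx=3,fy=3,interpolation=cv2.INTER_CUBIC))
from jp import *
o=robot.get_obs();print(Jf(o['tool_pos'])*1e3,o['wrist_torque'])
c=optics.get_calibration('top')
print('red corner',onz(c,[[258,226],[250,222],[260,234]],.022), 'lever end', Jf(onz(c,np.array([[160,455]])/7+[162,135],0.042)[0]))
print('lever mid', Jf(onz(c,np.array([[230,393]])/7+[162,135],0.042)[0]))
"
```

```text
19.2833 [0.6241 0.0599 0.0374] [ 3.1415 -0.      1.5369] [ 0.1  -0.04 -1.15] 0.06756030978899354
[-25.43769113 -13.98009928] [-4.24684374e-02 -1.10078267e-01 -5.76660926e-06]
red corner [[ 0.41306552 -0.08518685  0.022     ]
 [ 0.42691095 -0.0554497   0.022     ]
 [ 0.38402342 -0.09329519  0.022     ]] lever end [0.0947392  0.11574505]
lever mid [0.0607911  0.08070517]
```

View pics/w14c.png

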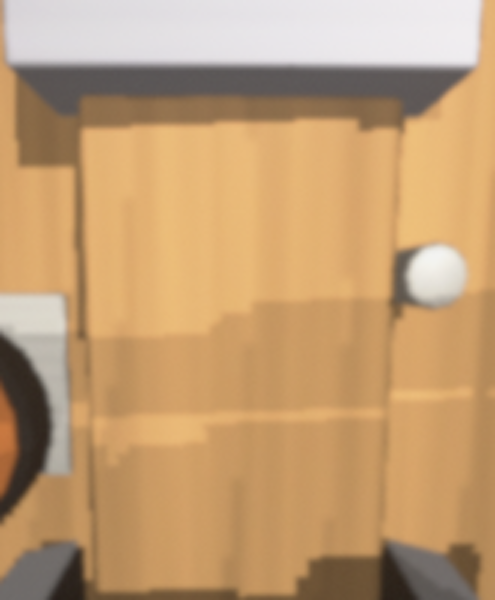

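```bash
python3 - <<'E'
from jp import *
w=json.load(open('pics/w14.json'))
for name,pts in (("R",[[402,130],[397,270],[390,400],[383,540]]),("L",[[80,130],[85,270],[91,400],[97,540]]),("end",[[90,97],[200,97],[390,97]])):
    print(name,[(Jf(onz(w,[[180+p[0]/3-.33,30+p[1]/3-.33]],0.040)[0])*1e3).round(1).tolist() for p in pts])
print("block top edge",[(Jf(onz(w,[[180+x/3-.33,30+66/3-.33]],0.060)[0])*1e3).round(1) for x in (20,400)])
print("dowel",(Jf(onz(w,[[180+435/3-.33,30+275/3-.33]],0.048)[0])*1e3).round(1))
# tool pose targets for lever
pv=np.array([.0195,.0424])
th=0.745
for gap in (.035,.0215):
    r=np.array([np.cos(th),np.sin(th)]);t=np.array([-r[1],r[0]]); p=pv+.1*r-gap*t; print(gap,p,W(*p),"yaw",1.537+th)
E
```

```text
R [[70.0, -44.1], [44.8, -44.4], [19.7, -44.2], [-9.3, -44.2]]
L [[69.7, 15.4], [44.5, 15.4], [19.4, 15.1], [-9.6, 14.8]]
end [[75.4, 13.4], [75.4, -6.8], [75.7, -41.6]]
block top edge [array([76. , 21.2]), array([ 76.3, -39.5])]
dowel [ 43.8 -49.8]
0.035 [0.1167378 0.0844691] [0.5312534  0.20575067] yaw 2.282
0.0215 [0.10758518 0.09439279] [0.52098284 0.19698906] yaw 2.282
```

The rail stays home unheld. Its edges read −44.2 and +15.2 mm and its end 75.5 against the face at 76.1, with zero force. The lever stands at about 0.745 rad, so slightly past the nominal open. I lift, close the fingers and go round to the lever's far side.

Request:
apply_moves(
  moves=[
    [[0,0,-0.5],[0,0,0],0.72],
    [[0,0,-1.8],[0,0,0],0.72],
    [[0,0,-3.6],[0,0,0],0.72],
    [[0,0,-5.4],[0,0,0],0.72],
    [[1,-0.7,-6.5],[0,0,-0.08],0.5],
    [[3.5,-2.4,-6.5],[0,0,-0.19],0.3],
    [[6.5,-4.5,-6.5],[0,0,-0.3],0.1],
    [[9.5,-6.5,-6.5],[0,0,-0.42],0],
    [[12.3,-8.4,-6.5],[0,0,-0.54],0],
    [[14.3,-9.8,-6.5],[0,0,-0.65],0],
  ],
)

```text
time: 20.17
tool_pos: [0.5299, 0.2083, 0.1041]
ee_rot: [3.14, -0.0, 2.194]
wrist_force: [0.2, 0.3, -0.5]
width: 0.0312
```

Request:
apply_moves(
  moves=[
    [[0,0,0],[0,0,-0.095],0],
    [[0,0,0],[0,0,-0.095],0],
    [[0,0,0],[0,0,-0.095],0],
    [[0,0,0],[0,0,-0.095],0],
    [[0,0,0],[0,0,-0.095],0],
    [[0,0,0],[0,0,-0.095],0],
    [[0,0,0],[0,0,-0.095],0],
    [[0,0,0],[0,0,-0.095],0],
    [[0,0,0],[0,0,-0.095],0],
    [[0,0,0],[0,0,-0.095],0],
  ],
)

```text
time: 21.0
tool_pos: [0.5311, 0.2059, 0.1023]
ee_rot: [-3.141, 0.0, 2.281]
wrist_force: [-0.9, 1.2, 0.0]
width: 0.0004
```

```bash
python3 snap.py wrist w15;python3 snap.py top t15; python3 rel.py 0.5313 0.2058 0.04 2.282;  python3 -c "
import cv2
im=cv2.imread('pics/t15.png');cv2.imwrite('pics/t15c.png',cv2.resize(im[135:240,162:267],None,fx=6,fy=5.5,interpolation=cv2.INTER_CUBIC))"
```

```text
21.0 [0.5311 0.2059 0.1023] [-3.1414  0.      2.2813] [-0.86  1.25  0.02] 0.00039200677209505583
21.05 [0.5311 0.206  0.1023] [-3.1414  0.      2.2815] [ 1.42 -0.14  0.16] 0.000552740078793153
t 21.1 pos [0.5311 0.206  0.1023] rot [-3.1415e+00  1.0000e-04  2.2816e+00] F [1.02 0.39 0.38] w 0.0006
shift cm [-0.03  0.    6.23] turn [-0.0001  0.0001 -0.0004]
```

View pics/w15.png

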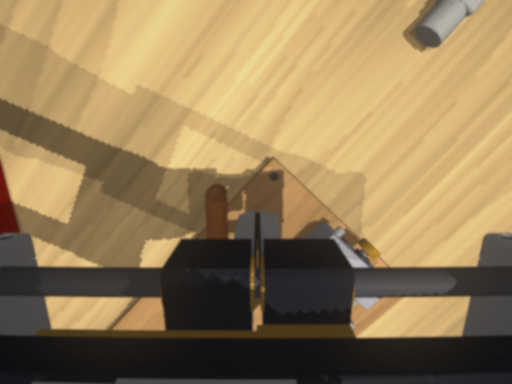

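View pics/t15c.png

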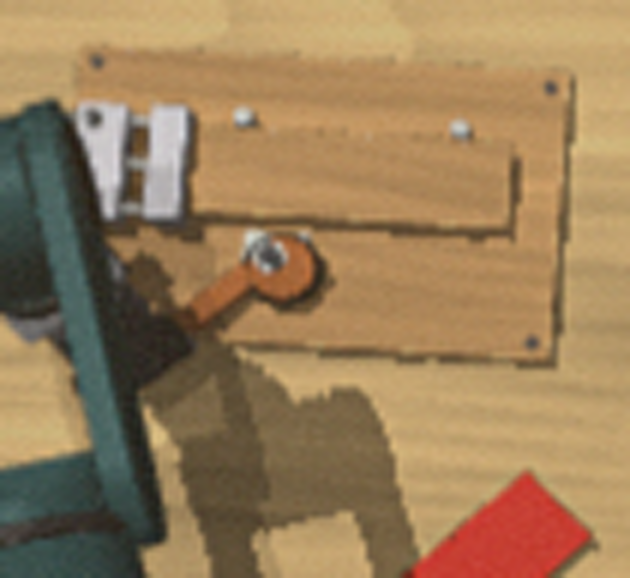

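The top view shows the rail seated against both dowels and the block. The wrist view shows the lever end at (217,185), parallel to the tool's x axis, left of the closed fingers. I check the lateral gap.

```bash
python3 - <<'E'
from jp import *
w=json.load(open('pics/w15.json'))
P=onz(w,[[217,185],[206.5,215],[227.5,215]],0.042)
from scipy.spatial.transform import Rotation as Ro
o=robot.get_obs();T=Ro.from_euler('xyz',o["ee_rot"])
print((T.inv().apply(P-o["tool_pos"])*1e3).round(1))
for p in P: print((Jf(p)*1e3).round(1), np.hypot(*(Jf(p)-[.0195,.0424])), np.arctan2(*((Jf(p)-[.0195,.0424])[::-1])))
E
```

```text
[[ 17.6 -33.6  60.3]
 [ -8.9 -43.6  60.3]
 [ -8.9 -25.4  60.3]]
[107.  121.2] 0.1177734882006994 0.7332967841922726
[ 80.8 110.5] 0.09159323925083693 0.8377697592220118
[93.1 97.2] 0.0917985388847 0.6397297053685056
```

Request:
apply_moves(
  moves=[
    [[0,0,1],[0,0,0],0],
    [[0,0,2.2],[0,0,0],0],
    [[0,0,3.4],[0,0,0],0],
    [[0,0,4.6],[0,0,0],0],
    [[0,0,5.6],[0,0,0],0],
    [[0,0,6.1],[0,0,0],0],
    [[0,0,6.1],[0,0,0],0],
    [[0,-0.4,6.1],[0,0,0],0],
    [[0,-0.8,6.1],[0,0,0],0],
    [[0,-0.9,6.1],[0,0,0],0],
  ],
)

```text
time: 21.93
tool_pos: [0.5243, 0.1999, 0.0422]
ee_rot: [3.141, 0.001, 2.282]
wrist_force: [-0.1, -0.6, 1.6]
width: 0.0005
```

```bash
python3 snap.py wrist w16; python3 rel.py
```

```text
21.9333 [0.5243 0.1999 0.0422] [3.1406e+00 7.0000e-04 2.2817e+00] [-0.11 -0.57  1.55] 0.0004830487522333458
t 21.98 pos [0.5243 0.1999 0.0422] rot [3.1405e+00 7.0000e-04 2.2816e+00] F [ 0.19 -0.04 -0.  ] w 0.0004
```

View pics/w16.png

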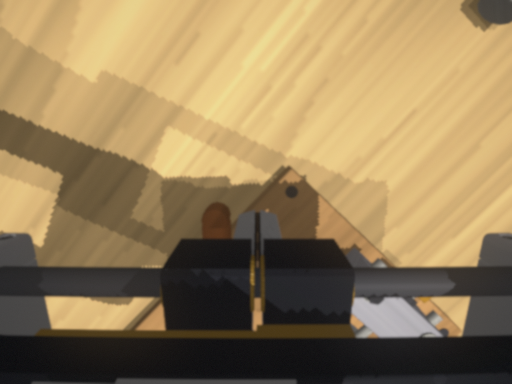

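```bash
cat > arc.py <<'E'
import sys
from jp import *
from scipy.spatial.transform import Rotation as Ro
o=robot.get_obs(); T=Ro.from_euler('xyz',o["ee_rot"])
pv=W(.0195,.0424); v=T.inv().apply(np.r_[o["tool_pos"][:2]-pv,0])*100
yaw=o["ee_rot"][2]; r=Ro.from_euler('xyz',[np.pi,0,yaw]); 
print("rel pivot in tool cm",v.round(2),"tool jig angle",round((yaw-1.537)%(2*np.pi),3),"F tool",T.inv().apply(o["wrist_force"]).round(2),"t",round(o["time"],2))
for ph in map(float,sys.argv[1:]):
    c,s=np.cos(ph),np.sin(ph)
    print(ph,np.round([c*v[0]+s*v[1]-v[0],-s*v[0]+c*v[1]-v[1]],2))
E
python3 arc.py 0.05 0.1 0.15 0.2 0.25 0.3 0.35 0.4
```

```text
rel pivot in tool cm [10.    2.64 -0.  ] tool jig angle 0.745 F tool [-0.15  0.11  0.  ] t 21.98
0.05 [ 0.12 -0.5 ]
0.1 [ 0.21 -1.01]
0.15 [ 0.28 -1.52]
0.2 [ 0.33 -2.04]
0.25 [ 0.34 -2.56]
0.3 [ 0.33 -3.07]
0.35 [ 0.3  -3.59]
0.4 [ 0.24 -4.1 ]
```

Request:
apply_moves(
  moves=[
    [[0,-0.3,0],[0,0,0],0],
    [[0.06,-0.55,0],[0,0,-0.02],0],
    [[0.12,-0.8,0],[0,0,-0.05],0],
    [[0.17,-1.1,0],[0,0,-0.08],0],
    [[0.21,-1.4,0],[0,0,-0.11],0],
    [[0.26,-1.75,0],[0,0,-0.14],0],
    [[0.3,-2.1,0],[0,0,-0.18],0],
    [[0.33,-2.5,0],[0,0,-0.22],0],
    [[0.34,-2.9,0],[0,0,-0.26],0],
    [[0.33,-3.3,0],[0,0,-0.3],0],
  ],
)

```text
time: 22.82
tool_pos: [0.4983, 0.1819, 0.042]
ee_rot: [3.138, 0.002, 2.585]
wrist_force: [3.0, 2.7, -2.3]
width: 0.0004
```

```bash
python3 snap.py wrist w17; python3 arc.py 0.05 0.1 0.15 0.2 0.25 0.3 0.35 0.4
```

```text
22.8167 [0.4983 0.1819 0.042 ] [3.1378e+00 2.3000e-03 2.5847e+00] [ 2.98  2.71 -2.26] 0.0004166690746040015
rel pivot in tool cm [ 1.002e+01  2.530e+00 -1.000e-02] tool jig angle 1.049 F tool [-0.45  2.32  1.33] t 22.87
0.05 [ 0.11 -0.5 ]
0.1 [ 0.2  -1.01]
0.15 [ 0.27 -1.53]
0.2 [ 0.3  -2.04]
0.25 [ 0.31 -2.56]
0.3 [ 0.3  -3.07]
0.35 [ 0.26 -3.59]
0.4 [ 0.19 -4.1 ]
```

View pics/w17.png

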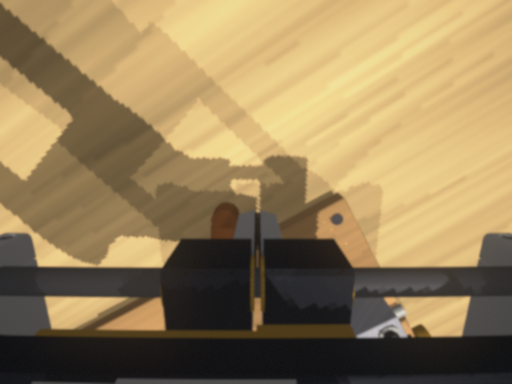

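The fingers are on the lever (tool-y force about 2–4 N) and it is swinging. I continue along the arc.

Request:
apply_moves(
  moves=[
    [[0.09,-0.4,0],[0,0,-0.04],0],
    [[0.17,-0.8,0],[0,0,-0.08],0],
    [[0.23,-1.2,0],[0,0,-0.12],0],
    [[0.28,-1.63,0],[0,0,-0.16],0],
    [[0.3,-2.04,0],[0,0,-0.2],0],
    [[0.31,-2.45,0],[0,0,-0.24],0],
    [[0.31,-2.86,0],[0,0,-0.28],0],
    [[0.29,-3.28,0],[0,0,-0.32],0],
    [[0.25,-3.69,0],[0,0,-0.36],0],
    [[0.19,-4.1,0],[0,0,-0.4],0],
  ],
)

```text
time: 23.7
tool_pos: [0.4744, 0.1484, 0.0419]
ee_rot: [3.139, 0.002, 2.984]
wrist_force: [1.9, 2.6, -1.1]
width: 0.0003
```

```bash
 python3 arc.py 0.03 0.06 0.09 0.12 0.15 0.18 0.21; python3 rel.py
```

```text
rel pivot in tool cm [ 1.005e+01  2.590e+00 -1.000e-02] tool jig angle 1.447 F tool [-1.5   2.89  1.13] t 23.7
0.03 [ 0.07 -0.3 ]
0.06 [ 0.14 -0.61]
0.09 [ 0.19 -0.91]
0.12 [ 0.24 -1.22]
0.15 [ 0.27 -1.53]
0.18 [ 0.3  -1.84]
0.21 [ 0.32 -2.15]
t 23.7 pos [0.4744 0.1484 0.0419] rot [3.1388e+00 2.0000e-03 2.9836e+00] F [ 1.94  2.62 -1.12] w 0.0003
```

Request:
apply_moves(
  moves=[
    [[0.05,-0.25,0],[0,0,-0.025],0],
    [[0.11,-0.5,0],[0,0,-0.05],0],
    [[0.16,-0.76,0],[0,0,-0.075],0],
    [[0.2,-1.02,0],[0,0,-0.1],0],
    [[0.24,-1.27,0],[0,0,-0.125],0],
    [[0.27,-1.53,0],[0,0,-0.15],0],
    [[0.29,-1.79,0],[0,0,-0.175],0],
    [[0.31,-2.05,0],[0,0,-0.2],0],
    [[0.32,-2.3,0],[0,0,-0.225],0],
    [[0.32,-2.55,0],[0,0,-0.25],0],
  ],
)

```text
time: 24.53
tool_pos: [0.467, 0.1238, 0.0419]
ee_rot: [3.139, 0.002, -3.05]
wrist_force: [1.7, 2.6, 0.4]
width: 0.0009
```

```bash
 python3 arc.py 0.02 0.04 0.06 0.08 0.1 0.12 0.15; python3 rel.py
```

```text
rel pivot in tool cm [ 1.006e+01  2.620e+00 -1.000e-02] tool jig angle 1.696 F tool [-1.88  2.41 -0.38] t 24.53
0.02 [ 0.05 -0.2 ]
0.04 [ 0.1 -0.4]
0.06 [ 0.14 -0.61]
0.08 [ 0.18 -0.81]
0.1 [ 0.21 -1.02]
0.12 [ 0.24 -1.22]
0.15 [ 0.28 -1.53]
t 24.53 pos [0.467  0.1238 0.0419] rot [ 3.1391e+00  1.9000e-03 -3.0503e+00] F [1.65 2.57 0.39] w 0.0009
```

Request:
apply_moves(
  moves=[
    [[0.02,-0.1,0],[0,0,-0.01],0],
    [[0.05,-0.2,0],[0,0,-0.02],0],
    [[0.07,-0.3,0],[0,0,-0.03],0],
    [[0.1,-0.4,0],[0,0,-0.04],0],
    [[0.12,-0.5,0],[0,0,-0.05],0],
    [[0.14,-0.61,0],[0,0,-0.06],0],
    [[0.16,-0.71,0],[0,0,-0.07],0],
    [[0.18,-0.81,0],[0,0,-0.08],0],
    [[0.2,-0.92,0],[0,0,-0.09],0],
    [[0.21,-1.02,0],[0,0,-0.1],0],
  ],
)

```text
time: 25.37
tool_pos: [0.4653, 0.1123, 0.0414]
ee_rot: [-3.142, 0.0, -2.95]
wrist_force: [0.2, 2.3, 2.1]
width: 0.0004
```

```bash
 python3 arc.py; python3 rel.py
```

```text
rel pivot in tool cm [10.13  2.51 -0.  ] tool jig angle 1.796 F tool [-0.6   2.25 -2.11] t 25.37
t 25.37 pos [0.4653 0.1123 0.0414] rot [-3.1416  0.     -2.9505] F [0.16 2.32 2.11] w 0.0004
```

Request:
apply_moves(
  moves=[
    [[0.02,-0.1,0],[0,0,-0.01],0],
    [[0.05,-0.2,0],[0,0,-0.02],0],
    [[0.07,-0.3,0],[0,0,-0.03],0],
    [[0.1,-0.4,0],[0,0,-0.04],0],
    [[0.12,-0.5,0],[0,0,-0.05],0],
    [[0.14,-0.6,0],[0,0,-0.06],0],
    [[0.14,-0.6,0],[0,0,-0.06],0],
    [[0.14,-0.6,0],[0,0,-0.06],0],
    [[0.14,-0.6,0],[0,0,-0.06],0],
    [[0.14,-0.6,0],[0,0,-0.06],0],
  ],
)

```text
time: 26.2
tool_pos: [0.4648, 0.1059, 0.0411]
ee_rot: [-3.141, -0.001, -2.891]
wrist_force: [0.6, 2.5, 0.9]
width: 0.0007
```

```bash
 python3 arc.py; python3 snap.py top t17;python3 -c "
import cv2
im=cv2.imread('pics/t17.png');cv2.imwrite('pics/t17c.png',cv2.resize(im[135:240,162:267],None,fx=6,fy=5.5,interpolation=cv2.INTER_CUBIC))"
```

```text
rel pivot in tool cm [1.018e+01 2.500e+00 1.000e-02] tool jig angle 1.855 F tool [-1.21  2.28 -0.9 ] t 26.2
26.2 [0.4648 0.1059 0.0411] [-3.1410e+00 -1.0000e-03 -2.8914e+00] [0.61 2.51 0.9 ] 0.0006760844869936251
```

View pics/t17c.png

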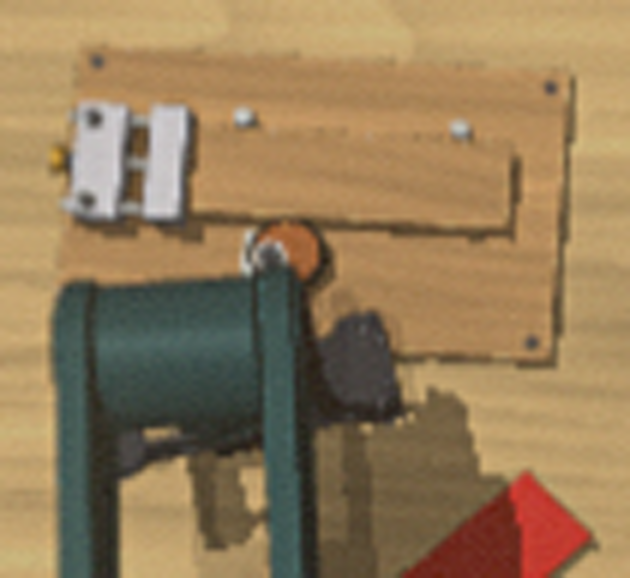

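Request:
apply_moves(
  moves=[
    [[0.0,-0.1,0],[0,0,-0.01],0],
    [[0.0,-0.2,0],[0,0,-0.02],0],
    [[0.0,-0.3,0],[0,0,-0.03],0],
    [[0.0,-0.4,0],[0,0,-0.04],0],
    [[0,-0.5,0],[0,0,-0.05],0],
    [[0,-0.6,0],[0,0,-0.06],0],
    [[0,-0.6,0],[0,0,-0.06],0],
    [[0,-0.6,0],[0,0,-0.06],0],
    [[0,-0.6,0],[0,0,-0.06],0],
    [[0,-0.6,0],[0,0,-0.06],0],
  ],
)

```text
time: 27.08
tool_pos: [0.4661, 0.1003, 0.0408]
ee_rot: [-3.142, -0.001, -2.831]
wrist_force: [-3.9, 1.5, -0.0]
width: 0.0008
```

```bash
 python3 arc.py
```

```text
rel pivot in tool cm [1.006e+01 2.520e+00 1.000e-02] tool jig angle 1.915 F tool [3.25 2.58 0.01] t 27.08
```

Request:
apply_moves(
  moves=[
    [[0.03,-0.1,0],[0,0,-0.01],0],
    [[0.06,-0.2,0],[0,0,-0.02],0],
    [[0.09,-0.3,0],[0,0,-0.03],0],
    [[0.12,-0.4,0],[0,0,-0.04],0],
    [[0.14,-0.5,0],[0,0,-0.05],0],
    [[0.14,-0.5,0],[0,0,-0.05],0],
    [[0.14,-0.5,0],[0,0,-0.05],0],
    [[0.14,-0.5,0],[0,0,-0.05],0],
    [[0.14,-0.5,0],[0,0,-0.05],0],
    [[0.14,-0.5,0],[0,0,-0.05],0],
  ],
)

```text
time: 27.92
tool_pos: [0.4661, 0.0966, 0.0408]
ee_rot: [3.138, -0.0, -2.781]
wrist_force: [-3.7, 7.0, -1.2]
width: 0.0007
```

```bash
 python3 arc.py
```

```text
rel pivot in tool cm [1.005e+01 2.680e+00 1.000e-02] tool jig angle 1.965 F tool [0.98 7.89 1.23] t 27.92
```

The cam has met the rail, with the tangential force up to 7.9 N. One small further increment should bring it to about 9 N.

Request:
apply_moves(
  moves=[
    [[0.01,-0.02,0],[0,0,-0.002],0],
    [[0.01,-0.04,0],[0,0,-0.004],0],
    [[0.01,-0.06,0],[0,0,-0.006],0],
    [[0.01,-0.06,0],[0,0,-0.006],0],
    [[0.01,-0.06,0],[0,0,-0.006],0],
    [[0.01,-0.06,0],[0,0,-0.006],0],
    [[0.01,-0.06,0],[0,0,-0.006],0],
    [[0.01,-0.06,0],[0,0,-0.006],0],
    [[0.01,-0.06,0],[0,0,-0.006],0],
    [[0.01,-0.06,0],[0,0,-0.006],0],
  ],
)

```text
time: 28.75
tool_pos: [0.466, 0.0964, 0.0409]
ee_rot: [3.138, -0.0, -2.775]
wrist_force: [-3.6, 6.5, -1.3]
width: 0.0002
```

```bash
 python3 arc.py; python3 - <<'E'
from h import *
E
python3 snap.py top t18; python3 arc.py; python3 -c "
import cv2
im=cv2.imread('pics/t18.png');cv2.imwrite('pics/t18c.png',cv2.resize(im[135:240,162:267],None,fx=6,fy=5.5,interpolation=cv2.INTER_CUBIC))"
```

```text
rel pivot in tool cm [10.04  2.72  0.02] tool jig angle 1.971 F tool [1.03 7.36 1.29] t 28.75
28.75 [0.466  0.0964 0.0409] [ 3.1375e+00 -4.0000e-04 -2.7748e+00] [-3.6   6.5  -1.26] 0.00016552076832349174
rel pivot in tool cm [10.04  2.72  0.02] tool jig angle 1.971 F tool [1.52 7.96 0.76] t 28.8
```

View pics/t18c.png

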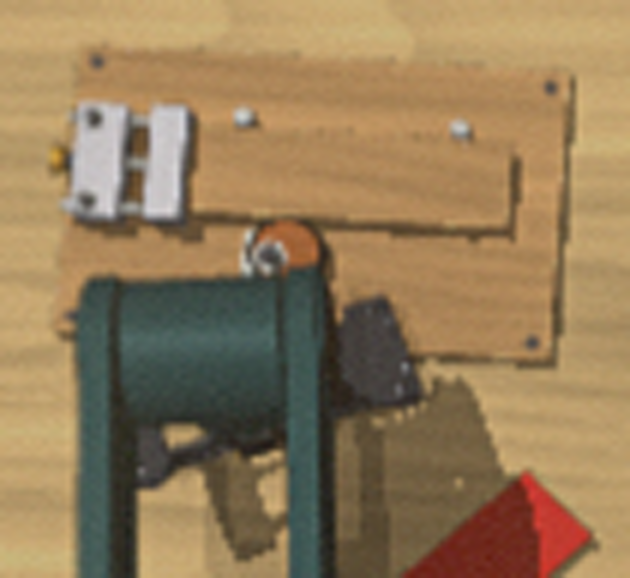

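Request:
apply_moves(
  moves=[
    [[0.01,-0.02,0],[0,0,-0.002],0],
    [[0.01,-0.04,0],[0,0,-0.004],0],
    [[0.01,-0.06,0],[0,0,-0.006],0],
    [[0.01,-0.08,0],[0,0,-0.008],0],
    [[0.01,-0.08,0],[0,0,-0.008],0],
    [[0.01,-0.08,0],[0,0,-0.008],0],
    [[0.01,-0.08,0],[0,0,-0.008],0],
    [[0.01,-0.08,0],[0,0,-0.008],0],
    [[0.01,-0.08,0],[0,0,-0.008],0],
    [[0.01,-0.08,0],[0,0,-0.008],0],
  ],
)

```text
time: 29.63
tool_pos: [0.466, 0.0958, 0.0408]
ee_rot: [3.137, -0.001, -2.767]
wrist_force: [-4.9, 7.5, -1.5]
width: 0.0002
```

```bash
 python3 arc.py
```

```text
rel pivot in tool cm [10.04  2.75  0.02] tool jig angle 1.979 F tool [1.81 8.72 1.57] t 29.63
```

Request:
apply_moves(
  moves=[
    [[0,-0.02,0],[0,0,-0.002],0],
    [[0,-0.04,0],[0,0,-0.003],0],
    [[0,-0.05,0],[0,0,-0.004],0],
    [[0,-0.05,0],[0,0,-0.004],0],
    [[0,-0.05,0],[0,0,-0.004],0],
    [[0,-0.05,0],[0,0,-0.004],0],
    [[0,-0.05,0],[0,0,-0.004],0],
    [[0,-0.05,0],[0,0,-0.004],0],
    [[0,-0.05,0],[0,0,-0.004],0],
    [[0,-0.05,0],[0,0,-0.004],0],
  ],
)

```text
time: 30.47
tool_pos: [0.466, 0.0957, 0.0408]
ee_rot: [3.136, -0.001, -2.763]
wrist_force: [-5.5, 7.9, -0.0]
width: 0.0004
```

```bash
 python3 arc.py
```

```text
rel pivot in tool cm [10.04  2.78  0.02] tool jig angle 1.983 F tool [2.15 9.4  0.07] t 30.47
```

The lever is at 9.4 N, which is firm and under the limit, and it barely moves now. I back off, lift and get clear to inspect.

Request:
apply_moves(
  moves=[
    [[0,0.3,0],[0,0,0],0],
    [[0,0.7,0],[0,0,0],0],
    [[0,1.2,0],[0,0,0],0],
    [[0,1.6,0],[0,0,0],0],
    [[0,1.6,-1],[0,0,0],0],
    [[0,1.6,-3],[0,0,0],0],
    [[0,1.6,-6],[0,0,0],0],
    [[0,1.6,-9],[0,0,0],0],
    [[0,1.6,-12],[0,0,0],0],
    [[0,1.6,-14],[0,0,0],0],
  ],
)

```text
time: 31.3
tool_pos: [0.4628, 0.1082, 0.1859]
ee_rot: [-3.139, 0.006, -2.763]
wrist_force: [0.1, -0.4, -0.5]
width: 0.0005
```

```bash
python3 rel.py 0.40 -0.16 0.22 2.0
```

```text
t 31.3 pos [0.4628 0.1082 0.1859] rot [-3.1391  0.0058 -2.7634] F [ 0.07 -0.37 -0.5 ] w 0.0005
shift cm [ 15.72 -22.61  -3.44] turn [0.0025 0.0066 1.5198]
```

Request:
apply_moves(
  moves=[
    [[1,-2,-0.5],[0,0,0.1],0],
    [[3,-4.5,-1],[0,0,0.2],0],
    [[5,-7.5,-1.5],[0,0,0.3],0],
    [[7,-10.5,-2],[0,0,0.42],0],
    [[9,-13.5,-2.5],[0,0,0.54],0],
    [[11,-16.5,-3],[0,0,0.66],0],
    [[13,-19.5,-3.4],[0,0,0.78],0],
    [[15,-21.5,-3.4],[0,0,0.9],0],
    [[15.7,-22.6,-3.4],[0,0,1.02],0],
    [[15.7,-22.6,-3.4],[0,0,1.14],0],
  ],
)

```text
time: 32.13
tool_pos: [0.3982, -0.1629, 0.2166]
ee_rot: [-3.14, 0.003, 2.369]
wrist_force: [-0.1, 0.4, 0.1]
width: 0.0003
```

```bash
python3 snap.py top t19; python3 snap.py scene s19; python3 -c "
import cv2
im=cv2.imread('pics/t19.png');cv2.imwrite('pics/t19c.png',cv2.resize(im[135:240,162:267],None,fx=6,fy=5.5,interpolation=cv2.INTER_CUBIC))"; python3 rel.py 0.45 0.0 0.16 1.537
```

```text
32.1333 [ 0.3982 -0.1629  0.2166] [-3.1403e+00  3.1000e-03  2.3690e+00] [-0.14  0.4   0.05] 0.00032933746117247886
32.1833 [ 0.3986 -0.1617  0.2166] [-3.1413e+00  2.4000e-03  2.3666e+00] [-0.12  0.16  0.07] 0.0005934046925427355
t 32.23 pos [ 0.3988 -0.1609  0.2165] rot [3.1416e+00 2.1000e-03 2.3779e+00] F [ 0.44  0.24 -0.21] w 0.0005
shift cm [ 7.44 15.16  5.63] turn [0.0009 0.0019 0.8409]
```

View pics/t19c.png

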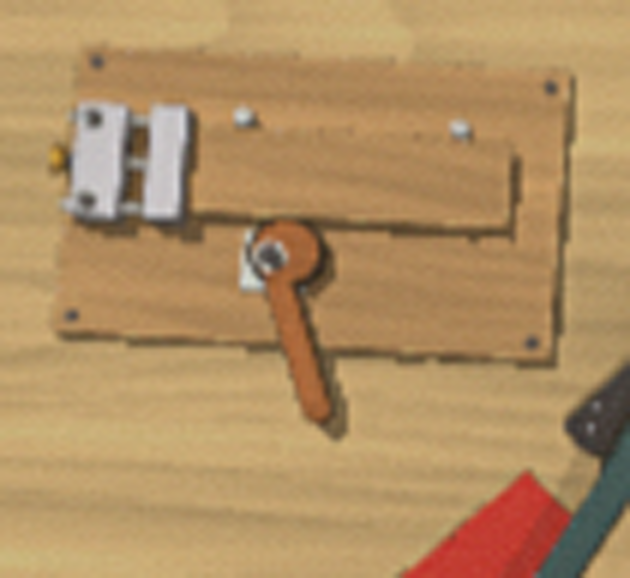

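View pics/s19.png

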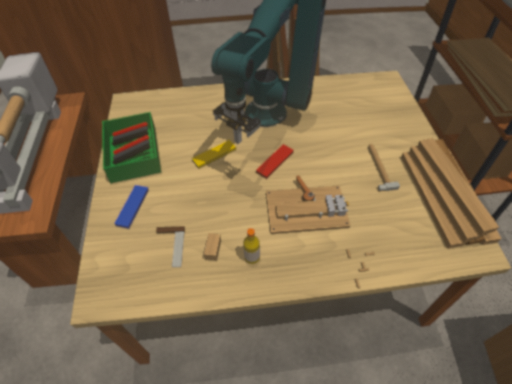

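The top view shows the rail against both dowels and the block, the cam on its edge, the lever at about 1.9 rad, and everything else in place. One close wrist view for measurement follows.

Request:
apply_moves(
  moves=[
    [[-0.6,2.6,0.5],[0,0,0.084],0],
    [[-1.2,5.2,1],[0,0,0.168],0],
    [[-1.8,8,1.5],[0,0,0.26],0],
    [[-2.5,11,2],[0,0,0.36],0],
    [[-3.3,14.5,2.5],[0,0,0.47],0],
    [[-4.1,18,3],[0,0,0.58],0],
    [[-4.9,21.5,3.5],[0,0,0.69],0],
    [[-5.6,24.5,4],[0,0,0.79],0],
    [[-6,26,4.6],[0,0,0.84],0],
    [[-6,26,4.6],[0,0,0.84],0],
  ],
)

```text
time: 33.07
tool_pos: [0.6232, -0.0101, 0.1674]
ee_rot: [-3.14, -0.001, 1.546]
wrist_force: [0.0, 0.0, -0.7]
width: 0.0007
```

```bash
python3 snap.py wrist w20x >/dev/null; python3 snap.py wrist w20;  python3 -c "
import cv2
im=cv2.imread('pics/w20.png');cv2.imwrite('pics/w20c.png',cv2.resize(im[0:230,130:360],None,fx=2.6,fy=2.6,interpolation=cv2.INTER_CUBIC))"
```

```text
33.1167 [ 0.622  -0.0114  0.1682] [-3.1393e+00  3.0000e-04  1.5463e+00] [-0.58 -0.94 -0.62] 0.0009449128396904711
```

View pics/w20c.png

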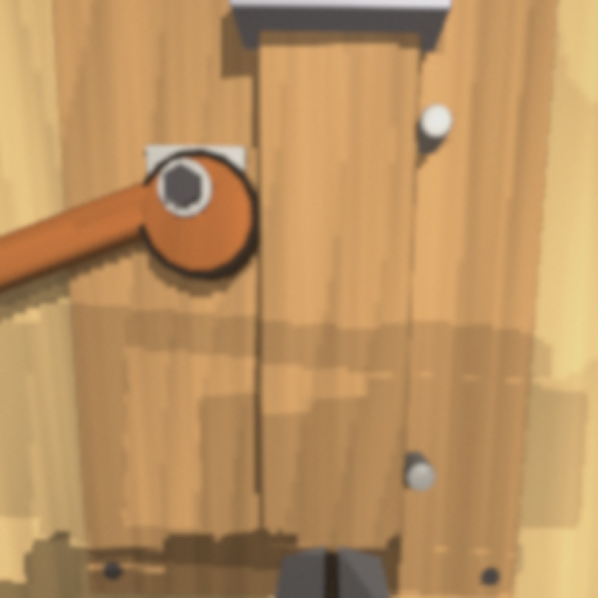

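```bash
python3 - <<'E'
from jp import *
w=json.load(open('pics/w20.json'))
u=lambda p:[130+p[0]/2.6-.3,p[1]/2.6-.3]
D=[Jf(onz(w,[u(p)],.048)[0])*1e3 for p in ([436,121],[420,476])]; print("dowels b,a",np.round(D,1))
R=[Jf(onz(w,[u(p)],.040)[0])*1e3 for p in ([420,60],[417,150],[412,300],[407,440],[402,540])]; print("R",np.round(R,1).tolist())
print("end",np.round([Jf(onz(w,[u(p)],.040)[0])*1e3 for p in([270,32],[410,33])],1).tolist(),"block",np.round([Jf(onz(w,[u(p)],.060)[0])*1e3 for p in([240,7],[440,8])],1).tolist())
L=[Jf(onz(w,[u(p)],.042)[0]) for p in([184,186],[0,257])]; d=L[1]-L[0]; print("lever ang",np.arctan2(d[1],d[0]))
d0,d1=np.array(D); n=(d0-d1)/np.linalg.norm(d0-d1); nn=np.array([-n[1],n[0]])
print("rail edge dist from dowel axes",[round(float((r-d1)@nn),2) for r in R])
E
```

```text
dowels b,a [[ 43.3 -50. ]
 [-90.  -49.7]]
R [[66.1, -44.2], [35.0, -44.3], [-20.3, -44.5], [-76.5, -44.7], [-119.8, -44.2]]
end [[74.8, 11.4], [75.2, -40.1]] block [[75.4, 20.0], [76.0, -48.2]]
lever ang 1.9208243496415598
rail edge dist from dowel axes [5.9, 5.72, 5.35, 5.05, 5.41]
```

The rail edge lies 5.1–5.9 mm from the line through the dowel axes (6 mm would be contact, within picture error). Its end is parallel to the block face within picture error, and the arm is clear of everything. I hand it in.

```bash
python3 -c "
from bench import job
print(job.close_job())"
```

```text
the job is handed in; nothing more can be done
None
```

The rail is clamped home in the jig and the job is handed in, at about 33 s of the 72 s allowed; the hand-in reports no verdict.

**What I did:**
- I laid the plain-wood rail flat in the jig and pressed its edge onto both dowels at about 6 N. It first touched only dowel a, standing 1.7° open at dowel b, so I pushed again nearer the middle until it closed.
- I then gripped it and slid it along the dowels until its end stopped dead on the guide block at about 6 N.
- After checking that it stayed home unheld, I swung the cam lever with closed fingers until the tangential force read 9.4 N, against 8 N for a firm grip and the 12 N limit. Then I backed away.

**Last checks:**
- **Edge on the dowels:** in the final wrist picture the rail's edge measures 5.1–5.9 mm from the dowel axes; 6 mm would be exact contact.
- **End on the block:** the end measures about 0.6–0.8 mm short of the block face, much as it did just after the pressed contact (0.6–0.7 mm). I take that as picture error rather than a gap, but it rests on the contact force, not the picture.
- **Lever and the rest:** the lever stayed at about 1.92 rad in the jig's frame, nothing else on the bench looks moved in the top and scene pictures, and the arm was touching nothing.

The lever started at about 0.74 rad in the jig's frame rather than the stated 0.52. That changed nothing, since I stopped by force.

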